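# Fetch the angle bracket from behind the press tooling

### The job

Set up the staking press with the cast angle bracket that stands at the back of the tool tray: first move the three tools standing in front of it (punch, nest, step block) out of the way, setting them down without dropping them on the green mat. Then set the bracket down gently on its foot on the shuttle plate, flat between the two guide strips, centred on the plate and with its upright on the robot's side as in the tray, let go, and press down lightly on the top of its upright to check that it does not rock. Last, stand each of the three tools back, gently and square, on the place in the tray where it stood at the start, leaving the steel bush in the tray and the green-topped sample unit alone.

Things in the scene. Friction and masses are not known exactly. Their poses are not given: they have to be found in the camera images.
- tray: Shallow grey tool tray, fixed, 150 (x) by 232 (y) mm, rim 18 mm above its floor. Origin: centre of its floor (6 mm above the table); +x away from the robot. White outlines 46 by 62 mm at x = -40, y = -72, 0, +72 each hold one tool, in any order, within 4 mm. The bracket stands behind them near x = 22, y = 0, about 10 mm behind the tools.
- mat: Green set-down mat, fixed, 240 (x) by 100 (y) by 3 mm thick, left of the tray, its long side (x) pointing roughly away from the robot; room for the three tools in a row along x, 72 mm apart. Origin: centre of its underside, on the table.
- plate: Black shuttle plate, fixed, 130 (x) by 150 (y) mm, right of the tray on a white rail along y, its top about 78 mm above the table. Origin: centre of its TOP face; +x away from the robot. Two guide strips along y, 8 wide, 6 mm high, at x = -43 and +43, leave a channel 78 mm wide for the bracket's 60 mm foot. White ticks at y = -51 and +51 show where the foot's ends go.
- punch: Staking punch: bare steel block 40 (x) by 54 (y) by 42 mm high, with a ROUND steel shank 24 mm in diameter standing on it, up to 90 mm; about 0.5 kg. Origin: centre of the underside. Taken by the shank.
- nest: Product nest: black plastic block 40 (x) by 54 (y) by 42 mm high, with a tongue on it 36 (x) by 26 (y) mm, up to 80 mm; 0.3 kg. Two thin pins stick up 4 mm beside the tongue at y = -20 and +20. Origin: centre of the underside. Taken by the tongue, across y.
- stepblock: Step block: bare steel block 40 (x) by 54 (y) by 40 mm high, stepping in to 38 (y) mm up to height 50 and to 22 (y) mm up to its top at 88 mm, all 40 mm deep in x; 0.55 kg. Origin: centre of the underside. Taken by the top step, across y.
- bracket: Cast aluminium angle bracket, about 0.45 kg: foot 60 (x) by 100 (y), 12 mm high; upright flange 10 thick, 100 wide, at the foot's -x edge (x = -30 to -20), up to 58 mm; sloping gussets 9 mm thick at both ends behind it. Origin: centre of the foot's underside. In the tray the flange faces the robot. Pinch the flange across x at mid-width, once the front row is empty.
- flange_top (a point): Middle of the top edge of the bracket's upright flange, 25 mm to -x of the bracket's origin and 58 mm up: where to press.
- bush: Small steel drill bush (ring), 26 mm in diameter, 20 mm high, standing in the tray behind the tools on the left: leave alone. Origin: centre of the underside.
- sample: Sample unit: black housing with a green board on top, 55 by 80 by 38 mm, on the table beyond the rail: leave alone. Origin: centre of the underside.
There are look-alikes about, which are no part of the job. What is shaped like the stepblock but red is not meant.

How it is judged:
On the way, in this order (a step that is already met when the one before it is completed fails the run):
1. the punch, the nest and the step block all stand released on the green mat (x of punch in the frame of mat between -0.12 and 0.12 m and y of punch in the frame of mat between -0.05 and 0.05 m and z of each of punch, nest, stepblock in the frame of mat below 0.008 m and angle between each of punch, nest, stepblock's own z axis and vertical below 0.1 rad and contact force between the fingers and punch below 0.1 N and linear speed of each of punch, nest, stepblock below 0.02 m/s and x of nest in the frame of mat between -0.12 and 0.12 m and y of nest in the frame of mat between -0.05 and 0.05 m and contact force between the fingers and nest below 0.1 N and x of stepblock in the frame of mat between -0.12 and 0.12 m and y of stepblock in the frame of mat between -0.05 and 0.05 m and contact force between the fingers and stepblock below 0.1 N), for 0.2 s.
2. the bracket stands released, flat and at rest between the guide strips of the shuttle plate, centred, its upright on the robot's side (x of bracket in the frame of plate between -0.012 and 0.012 m and y of bracket in the frame of plate between -0.015 and 0.015 m and z of bracket in the frame of plate between -0.003 and 0.003 m and angle between bracket's own z axis and vertical below 0.04 rad and angle between the y axis of bracket and the y axis of plate, either way round below 0.15 rad and x of flange_top in the frame of plate below -0.005 m and contact force between the fingers and bracket below 0.1 N and linear speed of bracket below 0.02 m/s), for 0.2 s.
3. the closed or open fingertips press down on the bracket's upright from above with more than 2 N, and it stays flat (x of bracket in the frame of plate between -0.012 and 0.012 m and y of bracket in the frame of plate between -0.015 and 0.015 m and z of bracket in the frame of plate between -0.003 and 0.003 m and angle between bracket's own z axis and vertical below 0.04 rad and angle between the y axis of bracket and the y axis of plate, either way round below 0.15 rad and x of flange_top in the frame of plate below -0.005 m and contact force between the fingers and bracket above 2 N and z of the grasp point in the frame of bracket above 0.062 m), for 0.1 s.
At the end, for the whole second after the job is handed in: Bracket released, at rest, flat on the plate (tilt < 0.04 rad, foot within 3 mm), within 12 mm (x) and 15 mm (y) of its centre, square within 0.15 rad, upright on the robot's side. Each tool released, upright (0.06 rad), within 15 mm of its start, square to the tray within 0.26 rad (all of step 2 and distance of each of punch, nest, stepblock from where it was at the start of the episode below 0.015 m and angle between each of punch, nest, stepblock's own z axis and vertical below 0.06 rad and angle between the x axis of each of punch, nest, stepblock and the x axis of tray, either way round below 0.26 rad and linear speed of each of punch, nest, stepblock below 0.02 m/s and contact force between the fingers and punch below 0.1 N and contact force between the fingers and nest below 0.1 N and contact force between the fingers and stepblock below 0.1 N); the robot touches nothing.
It fails at once if a tool or the bracket is tipped over (more than 0.6 rad) (angle between any of punch, nest, stepblock, bracket's own z axis and vertical above 0.6 rad).
It fails at once if a tool or the bracket is dropped: it falls, untouched by the fingers, faster than 0.5 m/s (about 13 mm of free fall) ((linear speed of punch above 0.5 m/s and contact force between the fingers and punch below 0.1 N) or (linear speed of nest above 0.5 m/s and contact force between the fingers and nest below 0.1 N) or (linear speed of stepblock above 0.5 m/s and contact force between the fingers and stepblock below 0.1 N) or (linear speed of bracket above 0.5 m/s and contact force between the fingers and bracket below 0.1 N)).
It fails at once if the bush or the sample unit is shifted by more than 20 mm (distance of any of bush, sample from where it was at the start of the episode above 0.02 m).
It also fails if it takes over 144 s, if anything falls off the work surface, if the arm or the gripper's body presses on something with over 40 N, if the wrist force passes 120 N, or if a joint passes its speed limit or range.

### The arm

A 6-joint arm with a two-finger parallel gripper is mounted at the origin on the work surface. World frame = base frame: x ahead of the robot, y to its left, z up, the work surface at z = 0. Lengths are in m, angles in rad, forces in N, time in s.
With the tool pointing down it reaches from about 0.3 to 0.875 m from the base axis. Payload 4.2 kg.
Tool frame: the origin (TCP) lies midway between the tips of the shut fingers; the grasp point (between the pads) lies 19 mm behind it; z points along the fingers, y is the direction in which the jaws open and shut (so a half turn about z gives the same grasp; the last joint's range is limited). The gripper opens to 85 mm and grips with 20 to 120 N. Pads are 22 mm wide; open, the fingers measure 114 mm over their backs; the gripper's body (76 mm by 85 mm) begins 54 mm behind the grasp point. The pads swing forward as they close: fully open they stand 13 mm farther back than shut.
Start: joints at [1.104, 0.32, 1.565, -0, 1.257, -0.02], TCP at [0.248, 0.519, 0.231] pointing down, gripper open.
Joint ranges: [-3.11, 3.11], [-0.84, 2.01], [0.21, 2.61], [-1.34, 4.49], [0.05, 2.63], [-2.56, 2.56]. Speed limits (rad/s): [2.57, 2.57, 3.14, 3.14, 3.14, 3.14].

### API

Orientations are given as a unit quaternion [x, y, z, w].
In Python, from station import manip gives the robot as it stands.
- The arm moves only by the tool move_arm, never from a script. Its argument "series" is one flat list of numbers, 7 for each row, row after row: the opening, from 0 (shut) to 1 (fully open), then the shift along the tool's x, y, z in m, then the turn, a rotation vector about the tool's x, y, z in degrees. In form: [grip, x, y, z, ax, ay, az, grip, x, y, z, ax, ay, az, ...]. A call has 1 to 20 rows; each row shifts and turns the pose as measured when the row begins, along the tool's axes as they then stand; what a row does not reach is not made up. A row lasts 1/8 s, in which the tool goes at most 62.5 mm and 10.7 degrees, less where a joint would pass 70% of its speed; a pose out of reach is approached as far as the arm can. A call is refused whole if a number of a shift passes 0.0625 or a number of a turn 10.7, either way. A call with a gripper value outside its range is refused whole. The fingers move at their own pace and stop on an object; "squeeze" is the grip in N (left out, the last holds). Time passes only in rows, so rows that do not move let the fingers close. It gives the time, the measured TCP pose, the force and the opening at its end, in the units of the state.
- manip.state(): the state, without advancing time (a new reading comes with each control period).
- manip.grab_frame(name): name is "scene" or "top" or "wrist"; returns (picture, depth): 400x640x3 uint8, blue, green, red; 400x640 float32, m along the optical axis (not along the pixel's ray), 0 where there is no reading.
- manip.camera_params(name): a dict with "fx", "fy", "cx", "cy" (pixels), "R" (3x3) and "t" (3): a world point X has camera coordinates R X + t; the wrist camera has in their place "mount" (4x4, takes a point from camera to tool coordinates, whose origin is the TCP and whose axes are the flange's). Camera axes: x right, y down, z forward; pixel columns grow to the right and rows downward; lengths in m; the calibration is good to about 2 mm. A picture is of the moment at which its call begins: read the wrist's pose just before it. camera_params takes no time and is no camera call.
- manip.hand_in(): hands the job in, once; it reports no verdict.
Trained networks look in the newest picture that a camera, given by its name, has taken for a name from the list of things; names that differ only in an ending like _2 or _b are one class to them, and where a whole thing is asked for, a point or a joint stands for the part that bears it (a point fixed in the world has none). Each returns a list of dicts, best first, with "conf" (0 to 1); they miss things now and then, are a little off and sometimes report something else, mostly with a low value. They report only what shows in the picture. A call takes as long as a camera call. They do not tell look-alikes from the thing itself.
- manip.boxes_of(thing, camera): "point" ([column, row] as shares, 0 to 1, of the picture: columns of its width, rows of its height, amid what is visible of it).
- manip.spot_point(thing, camera): "point" ([column, row] as shares, 0 to 1, of the picture: columns of its width, rows of its height: a listed point, or the origin of a listed thing).
The state is a dict: "time_s": time; "joint_pos": joint angles; "joint_vel": joint speeds; "joint_torque": joint torques, N m; "tcp_pos": TCP position; "ee_rot": TCP orientation; "force": force on the tool from outside, world axes, zero at the start; "torque": the same for the moment, N m; "gripper_width": opening from 0.0 (shut) to 1.0 (fully open).
Only numpy, scipy, OpenCV 4.12 (cv2) and the standard library are available. Lean on these libraries where they do the work, as an engineer would, in place of code of your own. Each camera call takes 0.05 s, during which the arm holds its last target. There are 200 camera calls.

## Working session

There is one attempt and no reset: what is moved stays moved. The work goes in short steps, Python scripts to look and compute and a tool call to move; the robot and the scene stay as the last step left them, time stands still between calls to the robot, and variables do not carry over. Pictures are saved under pics/ and viewed, about 12 in all and at most 16, crops included, and the job is handed in when it is done.

Besides the shell and the picture viewer there is one more tool, called after "Request:" by a JSON object that holds its "method" and its "body". move_arm: Moves the arm, as the interface text tells. Its arguments: {"type":"object","properties":{"series":{"type":"array","items":{"type":"number"}},"squeeze":{"type":"number"}},"required":["series"]}

```bash
ls; mkdir -p pics; cat > h.py <<'E'
import numpy as np, cv2
from station import manip
from scipy.spatial.transform import Rotation as Rn
def cloud(name):
    s=manip.state(); im,d=manip.grab_frame(name); p=manip.camera_params(name)
    v,u=np.mgrid[0:400,0:640]
    C=np.stack([(u-p['cx'])/p['fx']*d,(v-p['cy'])/p['fy']*d,d],-1)
    if 'mount' in p:
        M=np.array(p['mount']); T=C@M[:3,:3].T+M[:3,3]
        W=T@Rn.from_quat(s['ee_rot']).as_matrix().T+np.array(s['tcp_pos'])
    else: W=(C-np.array(p['t']))@np.array(p['R'])
    W[d==0]=np.nan
    return im,d,W
E
python3 - <<'E'
from h import *
s=manip.state(); print(s)
for n in('top','scene'):
    im,d,W=cloud(n); cv2.imwrite(f'pics/{n}0.png',im); np.savez(f'{n}0.npz',im=im,W=W)
    p=manip.camera_params(n); print(n, -np.array(p['R']).T@np.array(p['t']))
    for t in ('punch','nest','stepblock','bracket','tray','mat','plate','bush','sample'):
        for r in manip.spot_point(t,n)[:3]:
            c,q=int(r['point'][0]*640),int(r['point'][1]*400); print(t,round(r['conf'],2),c,q,W[min(q,399),min(c,639)].round(3))
print(manip.camera_params('wrist'))
E
```

```text
pics
{'time_s': 0.0, 'joint_pos': array([ 1.10397658e+00,  3.20314487e-01,  1.56571934e+00, -2.22817594e-05,
        1.25739835e+00, -1.99799090e-02]), 'joint_vel': array([-0.00096132,  0.0001469 , -0.00086267,  0.00079666, -0.00033089,
        0.00243286]), 'joint_torque': array([-1.74380693e-04, -4.15524423e+01, -2.34154272e+01, -2.23075690e-04,
        8.39443936e-03,  5.53175468e-06]), 'tcp_pos': array([0.24823987, 0.51810509, 0.23045364]), 'ee_rot': array([ 2.21562379e-01,  9.75145767e-01, -8.95204137e-04, -2.11383067e-04]), 'force': array([-0.79325466, -0.58387836, -0.69795676]), 'torque': array([-0.00422973,  0.0124594 , -0.02260297]), 'gripper_width': 1.0011731042526535}
top [ 0.49555321 -0.0071408   0.99396187]
punch 0.9 336 221 [ 0.476 -0.034  0.099]
nest 0.74 268 218 [0.486 0.11  0.091]
stepblock 0.91 327 134 [ 0.664 -0.021  0.089]
stepblock 0.74 279 270 [0.37  0.094 0.051]
stepblock 0.6 303 215 [0.491 0.035 0.095]
bracket 0.74 304 188 [0.553 0.035 0.02 ]
tray 0.67 305 200 [0.524 0.031 0.065]
mat 0.7 183 211 [ 0.508  0.323 -0.001]
plate 0.65 477 231 [ 0.446 -0.339  0.076]

[... 371 characters left out ...]
.018]
bracket 0.35 348 196 [0.528 0.032 0.053]
tray 0.39 343 219 [0.558 0.019 0.019]
mat 0.83 476 195 [0.51  0.32  0.004]
plate 0.63 161 173 [ 0.442 -0.344  0.078]
bush 0.59 385 218 [0.563 0.104 0.016]
sample 0.94 231 302 [ 0.73  -0.194  0.033]
{'fx': 310.61196958131035, 'fy': 310.61196958131035, 'cx': 319.79873496888723, 'cy': 205.28644716852605, 'mount': array([[-2.04913748e-04, -9.50170704e-01, -3.11729999e-01,
         8.11709722e-02],
       [ 9.99999979e-01, -1.90891015e-04, -7.54970442e-05,
        -6.06286552e-04],
       [ 1.22286238e-05, -3.11730008e-01,  9.50170723e-01,
        -1.42916746e-01],
       [ 0.00000000e+00,  0.00000000e+00,  0.00000000e+00,
         1.00000000e+00]])}
```

```bash
python3 - <<'E'
import cv2
a=cv2.imread('pics/top0.png'); cv2.imwrite('pics/top0b.png',cv2.resize(a[90:290,130:530],(800,400),interpolation=cv2.INTER_CUBIC))
cv2.imwrite('pics/top0c.png',cv2.resize(a[165:245,245:365],(780,520),interpolation=cv2.INTER_CUBIC))
E
```

```text
(no output)
```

View pics/top0b.png

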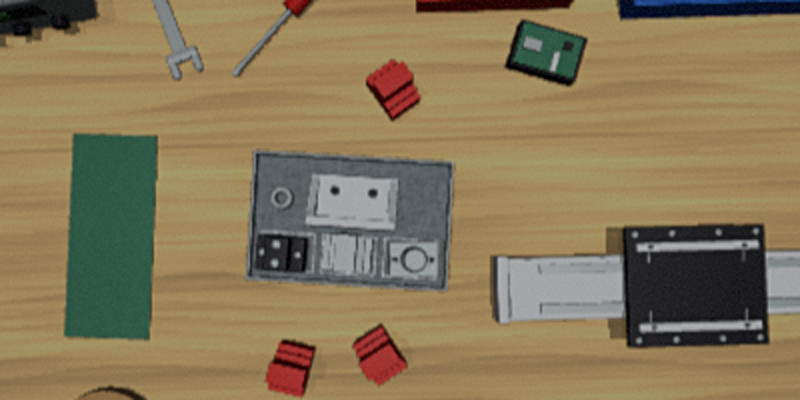

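View pics/top0c.png

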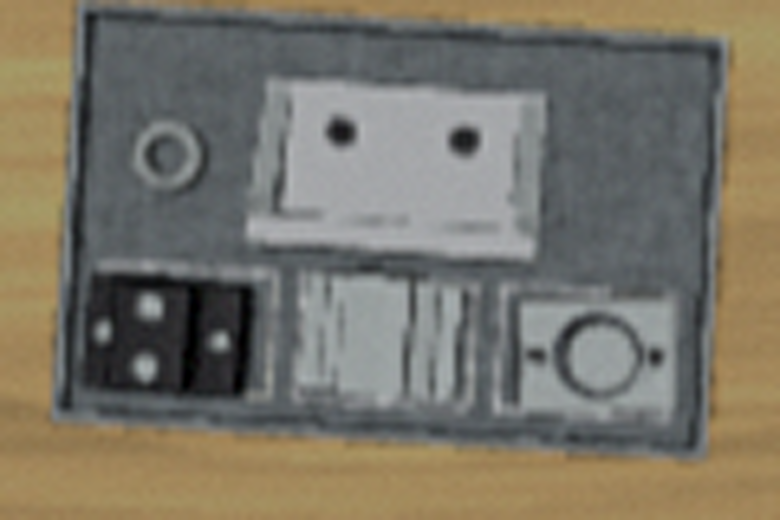

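The scene: in the tray, the nest is on the left at (268,218), the step block in the middle at (303,215) and the punch on the right at (337,221). The bracket is behind them at (304,190) and the bush at (271,188). The look-alikes are three red step blocks at about (327,134), (276,273) and (320,267), all outside the tray, so I reject them. Next I'll measure the poses.

```bash
cat >> h.py <<'E'
def rect(W,mask):
    P=W[mask]; c,sz,a=cv2.minAreaRect((P[:,:2]*1000).astype(np.float32))
    a=(a+45)%90-45
    return np.round(c,1),np.round(sz,1),round(a,1),len(P),round(float(np.median(P[:,2]))*1000,1)
def big(m):
    m=cv2.morphologyEx(m.astype(np.uint8),cv2.MORPH_OPEN,np.ones((3,3)))
    n,l,st,_=cv2.connectedComponentsWithStats(m); return l==1+np.argmax(st[1:,4])
E
python3 - <<'E'
from h import *
z=np.load('top0.npz'); im,W=z['im'].astype(int),z['W']; hsv=cv2.cvtColor(z['im'],cv2.COLOR_BGR2HSV)
v,u=np.mgrid[0:400,0:640]
m=big((hsv[...,0]>60)&(hsv[...,0]<95)&(hsv[...,1]>80)&(u<230)&(v<270)); print('mat',rect(W,m))
m=big((u>425)&(u<530)&(v>190)&(v<275)&(W[...,2]>.065)); print('plate',rect(W,m))
m=big((hsv[...,1]<50)&(u>240)&(u<365)&(v>155)&(v<245)); print('tray',rect(W,m))
for n,(a,b) in dict(nest=(245,288),step=(288,320),punch=(322,358)).items():
    m=big((u>a)&(u<b)&(v>195)&(v<240)&(W[...,2]>.075)); print(n,rect(W,m))
m=big((u>275)&(u<332)&(v>168)&(v<207)&(W[...,2]>.05)&(W[...,0]>.51)&(W[...,2]<.075)); print('flange',rect(W,m))
m=(u>425)&(u<530)&(v>190)&(v<275); print(np.nanpercentile(W[m][:,2],[50,90,98]))
E
```

```text
mat (array([nan, nan]), array([0., 0.]), 0.0, 4149, nan)
plate (array([ 441.5, -340.8]), array([130.3, 152. ]), 0.2, 4271, 78.9)
tray (array([nan, nan]), array([0., 0.]), 0.0, 6489, nan)
nest (array([488.6, 111.2]), array([26.2, 34.6]), -2.2, 206, 86.4)
step (array([486.9,  37.3]), array([21.9, 39.7]), -7.1, 197, 94.7)
punch (array([479.3, -36.8]), array([21.3, 19.1]), -1.7, 90, 96.5)
flange (array([525.8,  31.7]), array([99. , 21.1]), -5.8, 245, 64.0)
[0.06282576 0.08063764 0.08546046]
```

Request:
{"method": "move_arm", "body": {"series": [0.5,0,0,-0.01,0,0,-7.4,0.5,0,0,-0.01,0,0,-7.4,0.5,0,0,-0.01,0,0,-7.4,0.5,-0.025,-0.047,-0.005,0,0,0,0.5,-0.025,-0.047,-0.005,0,0,0,0.5,-0.025,-0.047,-0.005,0,0,0,0.5,-0.025,-0.047,-0.005,0,0,0,0.5,-0.025,-0.047,-0.005,0,0,0,0.5,-0.025,-0.047,-0.005,0,0,0,0.5,-0.025,-0.047,-0.005,0,0,0,0.5,-0.025,-0.047,-0.005,0,0,0,0.5,-0.025,-0.047,0,0,0,0,0.5,-0.025,-0.047,0,0,0,0,0.5,0,0,0,0,0,0], "squeeze": 60}}

```text
time_s: 2.75
tcp_pos: [0.4848, 0.0239, 0.3045]
ee_rot: [0.022, 1.0, 0.001, 0.004]
force: [-0.5, 0.1, -0.9]
gripper_width: 0.502
```

```bash
cat >> h.py <<'E'
def plan(x,y,z,yaw,flip=0):
    """tool-axis shift (after turning) and az turn to reach target; yaw deg: tool y axis direction"""
    s=manip.state(); R=Rn.from_quat(s['ee_rot']).as_matrix(); t=np.radians(yaw)
    ty=np.array([np.cos(t),np.sin(t),0]); tz=np.array([0,0,-1.]); T=np.c_[np.cross(ty,tz),ty,tz]
    d=T.T@(np.array([x,y,z])-s['tcp_pos'])
    print('shift mm',(d*1000).round(1),'turn',Rn.from_matrix(R.T@T).as_rotvec(degrees=True).round(2),
      't',round(s['time_s'],2),'tcp',np.round(s['tcp_pos'],4),'F',np.round(s['force'],1),'g',round(s['gripper_width'],3),'q6',round(s['joint_pos'][5],2))
E
python3 - <<'E'
from h import *
plan(.47,.037,.28,86.4)
im,d,W=cloud('wrist'); cv2.imwrite('pics/w1.png',im); np.savez('w1.npz',im=im,W=W)
z=np.load('top0.npz'); im,W=z['im'],z['W']; hsv=cv2.cvtColor(im,cv2.COLOR_BGR2HSV)
v,u=np.mgrid[0:400,0:640]
ok=np.isfinite(W[...,0])
print('mat',rect(W,big((hsv[...,0]>60)&(hsv[...,0]<95)&(hsv[...,1]>80)&(u<230)&(v<270))&ok))
print('tray',rect(W,big((hsv[...,1]<50)&(u>240)&(u<365)&(v>155)&(v<245)&(W[...,2]<.03))&ok))
E
```

```text
shift mm [15.6 12.1 24.5] turn [0.09 0.41 1.12] t 2.75 tcp [0.4848 0.0239 0.3045] F [-0.5  0.1 -0.9] g 0.502 q6 -1.5
mat (array([515.1, 316.3]), array([ 99.7, 236.6]), -3.7, 4124, 3.5)
tray (array([526.8,  35.9]), array([235.5, 152. ]), -4.9, 4833, 7.8)
```

View pics/w1.png

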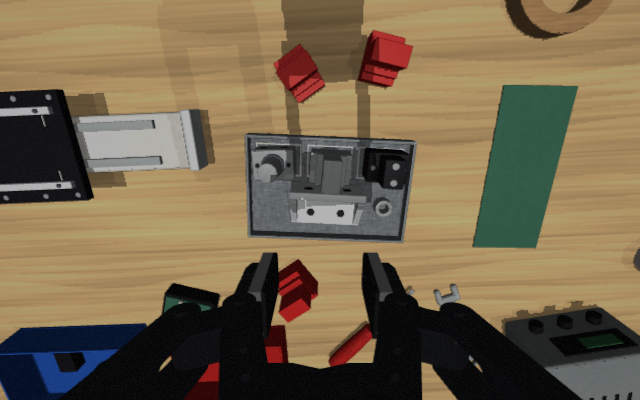

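The wrist view shows the tray from the robot's side: punch at (270,165), step block at (330,170), nest at (387,168), bracket at (325,205), bush at (382,207) and mat at (525,165). The red blocks are outside the tray. I'll refine the tool poses from this cloud.

```bash
python3 - <<'E'
from h import *
z=np.load('w1.npz'); W=z['W']; X,Y,Z=W[...,0],W[...,1],W[...,2]; ok=np.isfinite(X)
print('tops', )
for n,y0,zlo in (('nest',.111,.079),('step',.037,.085),('punch',-.037,.086)):
    m=ok&(abs(Y-y0)<.04)&(abs(X-.485)<.04)&(Z>zlo)&(Z<.11); print(n,rect(W,big(m)))
m=ok&(abs(Y-.031)<.07)&(abs(X-.53)<.025)&(Z>.057)&(Z<.073);print('flange',rect(W,big(m)))
m=ok&(abs(Y-.031)<.2)&(abs(X-.525)<.15)&(Z>.017)&(Z<.035);print('rim',rect(W,m))
hsv=cv2.cvtColor(z['im'],cv2.COLOR_BGR2HSV)
print('mat',rect(W,big((hsv[...,0]>60)&(hsv[...,0]<95)&(hsv[...,1]>80)&(Y>.22))&ok))
plan(.4885,.111,.16,86.4)
E
```

```text
tops
nest (array([489. , 111.7]), array([26.3, 36.1]), -5.6, 677, 86.3)
step (array([487.1,  37.3]), array([22.1, 40. ]), -7.1, 659, 94.3)
punch (array([478. , -36.7]), array([22.7, 22.7]), -2.4, 344, 96.1)
flange (array([520.5,  32.2]), array([98.6, 10.4]), -5.8, 628, 64.2)
rim (array([528. ,  20.9]), array([286.6, 283.9]), 7.8, 4451, 23.2)
mat (array([514.3, 316. ]), array([100.7, 237.6]), -3.3, 10926, 3.4)
shift mm [  0.9  85.7 144.6] turn [0.15 0.37 1.21] t 2.8 tcp [0.484  0.0254 0.3046] F [-0.5 -0.1  0.1] g 0.5 q6 -1.5
```

Request:
{"method": "move_arm", "body": {"series": [0.5,0,0,0,0.1,0.4,3.2,0.5,0.0015,0.036,0.03,0,0,0,0.5,0.0015,0.036,0.04,0,0,0,0.5,0,0.014,0.05,0,0,0,0.5,0,0,0.05,0,0,0,0.5,0,0,0.01,0,0,0,0.5,0,0,0,0,0,0]}}

```text
time_s: 3.68
tcp_pos: [0.4876, 0.1234, 0.124]
ee_rot: [0.045, 0.999, 0.003, 0.003]
force: [0.2, 0.6, 0.5]
gripper_width: 0.499
```

```bash
python3 -c "
from h import *
plan(.489,.1117,.056,84.4)"
```

```text
shift mm [ -2.5 -11.5  68. ] turn [0.35 0.3  0.43] t 3.67 tcp [0.4876 0.1234 0.124 ] F [0.2 0.6 0.5] g 0.499 q6 -1.26
```

Request:
{"method": "move_arm", "body": {"series": [0.5,-0.0025,-0.0115,0,0.3,0.3,0.4,0.5,0,0,0,0,0,0,0.5,0,0,0.018,0,0,0,0.5,0,0,0,0,0,0]}}

```text
time_s: 4.18
tcp_pos: [0.4934, 0.111, 0.1119]
ee_rot: [0.05, 0.999, 0.002, 0.006]
force: [-0.3, -0.4, 0.1]
gripper_width: 0.5
```

```bash
python3 -c "
from h import *
plan(.489,.1117,.056,84.4)
im,d,W=cloud('wrist'); cv2.imwrite('pics/w2.png',im)"
```

```text
shift mm [ 4.4  0.3 55.9] turn [ 0.24  0.66 -0.1 ] t 4.17 tcp [0.4934 0.111  0.1119] F [-0.3 -0.4  0.1] g 0.5 q6 -1.27
```

View pics/w2.png

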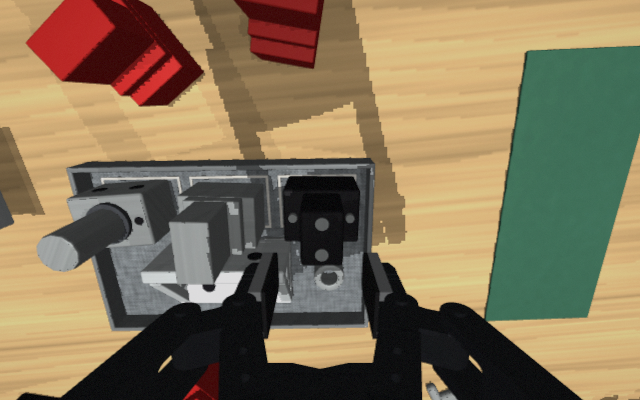

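The nest's tongue at (322,245) is centred between the fingers at (262–375). Next I descend and grip.

Request:
{"method": "move_arm", "body": {"series": [0.5,0.0044,0,0,0.2,0.7,0,0.5,0,0,0.02,0,0,0,0.5,0,0,0.018,0,0,0,0.5,0,0,0.01,0,0,0,0.5,0,0,0,0,0,0]}}

```text
time_s: 4.85
tcp_pos: [0.4924, 0.1123, 0.0677]
ee_rot: [0.05, 0.999, 0.002, 0.004]
force: [-0.5, -0.2, -0.7]
gripper_width: 0.496
```

```bash
python3 -c "
from h import *
plan(.489,.1117,.056,84.4)"
```

```text
shift mm [ 3.3 -0.9 11.7] turn [ 0.2   0.44 -0.13] t 4.85 tcp [0.4924 0.1123 0.0677] F [-0.5 -0.2 -0.7] g 0.496 q6 -1.27
```

Request:
{"method": "move_arm", "body": {"series": [0.5,0.0035,-0.0005,0.006,0,0.4,0,0.5,0,0,0.005,0,0,0,0.5,0,0,0,0,0,0,0,0,0,0,0,0,0,0,0,0,0,0,0,0,0,0,0,0,0,0,0,0,0,0,0,0,0,0]}}

```text
time_s: 5.72
tcp_pos: [0.4899, 0.1125, 0.0576]
ee_rot: [0.05, 0.999, 0.002, 0.002]
force: [0.3, -1.5, -0.4]
gripper_width: 0.292
```

```bash
python3 -c "
from h import *
plan(.489,.1117,.056,84.4)"
```

```text
shift mm [ 0.8 -0.9  1.6] turn [ 0.27  0.19 -0.13] t 5.72 tcp [0.4899 0.1125 0.0576] F [ 0.3 -1.5 -0.4] g 0.292 q6 -1.27
```

Request:
{"method": "move_arm", "body": {"series": [0,0,0,-0.01,0,0,0,0,0,0,-0.02,0,0,0,0,0,0,-0.03,0,0,0,0,0,0,-0.03,0,0,0,0,0,0,-0.015,0,0,0,0,0,0,0,0,0,0,0,0,0,0,0,0,0]}}

```text
time_s: 6.6
tcp_pos: [0.4867, 0.1113, 0.1657]
ee_rot: [0.05, 0.999, 0.001, -0.001]
force: [0.0, 0.1, -2.4]
gripper_width: 0.295
```

```bash
python3 -c "
from h import *
plan(.586,.312,.15,84.4)"
```

```text
shift mm [-79.2 209.4  15.7] turn [ 0.15 -0.15 -0.13] t 6.6 tcp [0.4867 0.1113 0.1657] F [ 0.   0.1 -2.4] g 0.295 q6 -1.27
```

Request:
{"method": "move_arm", "body": {"series": [0,-0.008,0.02,0,0,0,0,0,-0.014,0.036,0,0,0,0,0,-0.014,0.036,0,0,0,0,0,-0.014,0.036,0,0,0,0,0,-0.012,0.03,0,0,0,0,0,-0.008,0.02,0,0,0,0,0,-0.004,0.01,0.005,0,0,0,0,0,0,0.01,0,0,0,0,0,0,0,0,0,0]}}

```text
time_s: 7.72
tcp_pos: [0.5801, 0.3025, 0.1393]
ee_rot: [0.05, 0.999, -0.001, -0.008]
force: [0.4, -0.1, -4.1]
gripper_width: 0.292
```

```bash
python3 -c "
from h import *
plan(.586,.312,.056,84.4)"
```

```text
shift mm [-4.9 10.  83.3] turn [-0.13 -0.88 -0.08] t 7.72 tcp [0.5801 0.3025 0.1393] F [ 0.4 -0.1 -4.1] g 0.292 q6 -1.01
```

Request:
{"method": "move_arm", "body": {"series": [0,-0.003,0.01,0.015,-0.1,-0.9,0,0,0,0,0.025,0,0,0,0,0,0,0.02,0,0,0,0,0,0,0.01,0,0,0,0,0,0,0,0,0,0]}}

```text
time_s: 8.35
tcp_pos: [0.5833, 0.3085, 0.0686]
ee_rot: [0.052, 0.999, -0.001, 0.0]
force: [0.7, 1.1, -2.4]
gripper_width: 0.288
```

```bash
python3 -c "
from h import *
plan(.586,.312,.0546,84.4)"
```

```text
shift mm [-2.3  3.8 14. ] turn [-0.08  0.05 -0.32] t 8.35 tcp [0.5833 0.3085 0.0686] F [ 0.7  1.1 -2.4] g 0.288 q6 -1.0
```

Request:
{"method": "move_arm", "body": {"series": [0,0,0,0.006,0,0,0,0,0,0,0.004,0,0,0,0,0,0,0.002,0,0,0,0,0,0,0.001,0,0,0,0,0,0,0,0,0,0]}}

```text
time_s: 8.98
tcp_pos: [0.5847, 0.3088, 0.0574]
ee_rot: [0.052, 0.999, 0.0, 0.002]
force: [-0.2, -0.6, -2.7]
gripper_width: 0.295
```

```bash
python3 -c "
from h import *
plan(.586,.312,.0546,84.4)"
```

```text
shift mm [-0.9  3.3  2.8] turn [ 0.06  0.27 -0.35] t 8.97 tcp [0.5847 0.3088 0.0574] F [-0.2 -0.6 -2.7] g 0.295 q6 -1.0
```

Request:
{"method": "move_arm", "body": {"series": [0,0,0,0.002,0,0,0,0,0,0,0.0015,0,0,0,0,0,0,0.001,0,0,0]}}

```text
time_s: 9.35
tcp_pos: [0.585, 0.3089, 0.0546]
ee_rot: [0.052, 0.999, 0.001, 0.003]
force: [-2.3, -0.9, 6.3]
gripper_width: 0.294
```

Request:
{"method": "move_arm", "body": {"series": [0.5,0,0,0,0,0,0,0.5,0,0,0,0,0,0,0.5,0,0,-0.02,0,0,0,0.5,0,0,-0.04,0,0,0,0.5,0,0,-0.03,0,0,0,0.5,0.006,-0.025,0,0,0,1.3,0.5,0.01,-0.04,0,0,0,0,0.5,0.01,-0.04,0,0,0,0,0.5,0.01,-0.04,0,0,0,0,0.5,0.01,-0.04,0,0,0,0,0.5,0.01,-0.04,0,0,0,0,0.5,0.006,-0.02,0,0,0,0,0.5,0.004,-0.01,0,0,0,0,0.5,0,0,0,0,0,0,0.5,0,0,0,0,0,0]}}

```text
time_s: 11.22
tcp_pos: [0.4889, 0.0597, 0.1465]
ee_rot: [0.062, 0.998, 0.003, 0.009]
force: [-0.1, 0.4, -0.9]
gripper_width: 0.499
```

```bash
python3 -c "
from h import *
plan(.4871,.0373,.060,82.9)"
```

```text
shift mm [ -1.  -22.5  86.5] turn [ 0.43  1.02 -0.07] t 11.22 tcp [0.4889 0.0597 0.1465] F [-0.1  0.4 -0.9] g 0.499 q6 -1.35
```

Request:
{"method": "move_arm", "body": {"series": [0.5,-0.001,-0.0225,0,0.4,1.0,0,0.5,0,0,0,0,0,0,0.5,0,0,0.02,0,0,0,0.5,0,0,0.02,0,0,0,0.5,0,0,0.01,0,0,0,0.5,0,0,0,0,0,0]}}

```text
time_s: 11.98
tcp_pos: [0.4903, 0.0423, 0.0954]
ee_rot: [0.06, 0.998, 0.002, 0.002]
force: [-0.3, -0.1, 0.2]
gripper_width: 0.5
```

```bash
python3 -c "
from h import *
plan(.4871,.0373,.061,82.9)"
```

```text
shift mm [ 2.5 -5.4 34.4] turn [0.21 0.22 0.2 ] t 11.97 tcp [0.4903 0.0423 0.0954] F [-0.3 -0.1  0.2] g 0.5 q6 -1.39
```

Request:
{"method": "move_arm", "body": {"series": [0.5,0.002,-0.0055,0,0.2,0.3,0.2,0.5,0.0015,0,0.008,0,0,0,0.5,0,0,0.013,0,0,0,0.5,0,0,0.008,0,0,0,0.5,0,0,0.002,0,0,0,0.5,0,0,0,0,0,0]}}

```text
time_s: 12.72
tcp_pos: [0.4868, 0.0373, 0.0634]
ee_rot: [0.062, 0.998, 0.0, 0.0]
force: [0.5, -1.1, -0.1]
gripper_width: 0.501
```

```bash
python3 -c "
from h import *
plan(.4871,.0373,.061,82.9)"
```

```text
shift mm [-0.3  0.1  2.4] turn [ 0.03  0.04 -0.02] t 12.72 tcp [0.4868 0.0373 0.0634] F [ 0.5 -1.1 -0.1] g 0.501 q6 -1.39
```

Excellent alignment. Now grip and lift.

Request:
{"method": "move_arm", "body": {"series": [0,0,0,0.002,0,0,0,0,0,0,0,0,0,0,0,0,0,0,0,0,0,0,0,0,0,0,0,0,0,0,0,0,0,0,0], "squeeze": 80}}

```text
time_s: 13.35
tcp_pos: [0.4871, 0.0374, 0.0614]
ee_rot: [0.062, 0.998, 0.0, 0.001]
force: [0.4, 0.3, -1.6]
gripper_width: 0.245
```

Request:
{"method": "move_arm", "body": {"series": [0,0,0,-0.01,0,0,0,0,0,0,-0.02,0,0,0,0,0,0,-0.03,0,0,0,0,0,0,-0.03,0,0,0,0,0,0,-0.015,0,0,0,0,0,0,0,0,0,0,0,0,0,0,0,0,0]}}

```text
time_s: 14.22
tcp_pos: [0.4827, 0.0367, 0.1681]
ee_rot: [0.062, 0.998, -0.001, -0.004]
force: [0.8, -0.2, -6.3]
gripper_width: 0.247
```

```bash
python3 -c "
from h import *
plan(.5145,.316,.15,82.9)"
```

```text
shift mm [  2.9 281.1  18.1] turn [-0.1  -0.49 -0.01] t 14.22 tcp [0.4827 0.0367 0.1681] F [ 0.8 -0.2 -6.3] g 0.247 q6 -1.39
```

Request:
{"method": "move_arm", "body": {"series": [0,0,0.02,0,0,0,0,0,0,0.036,0,0,0,0,0,0,0.036,0,0,0,0,0,0,0.036,0,0,0,0,0,0,0.036,0,0,0,0,0,0,0.036,0,0,0,0,0,0,0.034,0,0,0,0,0,0,0.02,0,0,0,0,0,0,0.01,0,0,0,0,0,0,0,0,0,0,0,0,0,0,0,0,0,0]}}

```text
time_s: 15.6
tcp_pos: [0.5104, 0.3018, 0.1543]
ee_rot: [0.063, 0.998, -0.007, -0.015]
force: [-0.3, -0.2, -5.5]
gripper_width: 0.246
```

```bash
python3 -c "
from h import *
plan(.5145,.316,.0584,82.9)"
```

```text
shift mm [-2.3 14.6 95.9] turn [-0.92 -1.68 -0.16] t 15.6 tcp [0.5104 0.3018 0.1543] F [-0.3 -0.2 -5.5] g 0.246 q6 -0.93
```

Request:
{"method": "move_arm", "body": {"series": [0,-0.002,0.014,0,-0.9,-1.7,0,0,0,0,0.02,0,0,0,0,0,0,0.03,0,0,0,0,0,0,0.02,0,0,0,0,0,0,0.01,0,0,0,0,0,0,0.003,0,0,0,0,0,0,0,0,0,0]}}

```text
time_s: 16.48
tcp_pos: [0.517, 0.317, 0.0723]
ee_rot: [0.065, 0.998, 0.004, 0.006]
force: [0.3, 0.2, -5.4]
gripper_width: 0.246
```

```bash
python3 -c "
from h import *
plan(.5145,.316,.0584,82.9)"
```

```text
shift mm [ 2.4 -1.3 13.9] turn [ 0.44  0.64 -0.39] t 16.48 tcp [0.517  0.317  0.0723] F [ 0.3  0.2 -5.4] g 0.246 q6 -0.91
```

Request:
{"method": "move_arm", "body": {"series": [0,0,0,0.005,0.4,0.6,0,0,0,0,0.004,0,0,0,0,0,0,0.002,0,0,0,0,0,0,0,0,0,0]}}

```text
time_s: 16.98
tcp_pos: [0.5182, 0.3177, 0.0623]
ee_rot: [0.065, 0.998, 0.001, 0.002]
force: [0.1, 1.4, -5.5]
gripper_width: 0.241
```

```bash
python3 -c "
from h import *
plan(.5145,.316,.0584,82.9)"
```

```text
shift mm [ 3.5 -2.1  3.9] turn [ 0.15  0.17 -0.4 ] t 16.98 tcp [0.5182 0.3177 0.0623] F [ 0.1  1.4 -5.5] g 0.241 q6 -0.91
```

Request:
{"method": "move_arm", "body": {"series": [0,0,0,0.002,0.1,0.1,0,0,0,0,0.0015,0,0,0,0,0,0,0.0015,0,0,0,0,0,0,0.001,0,0,0]}}

```text
time_s: 17.48
tcp_pos: [0.5186, 0.3179, 0.0584]
ee_rot: [0.065, 0.998, 0.001, 0.001]
force: [-2.0, -0.2, 3.7]
gripper_width: 0.242
```

Request:
{"method": "move_arm", "body": {"series": [0.5,0,0,0,0,0,0,0.5,0,0,0,0,0,0,0.5,0,0,-0.02,0,0,0,0.5,0,0,-0.04,0,0,0,0.5,0,0,-0.03,0,0,0,0.5,0.001,-0.025,0,0,0,-2.2,0.5,0.001,-0.04,0,0,0,0,0.5,0.001,-0.04,0,0,0,0,0.5,0.001,-0.04,0,0,0,0,0.5,0.001,-0.04,0,0,0,0,0.5,0.001,-0.04,0,0,0,0,0.5,0.001,-0.04,0,0,0,0,0.5,0.001,-0.035,0,0,0,0,0.5,0.001,-0.02,0,0,0,0,0.5,0,-0.01,0,0,0,0,0.5,0,0,0,0,0,0,0.5,0,0,0,0,0,0]}}

```text
time_s: 19.6
tcp_pos: [0.4854, -0.0164, 0.1526]
ee_rot: [0.045, 0.999, 0.005, 0.013]
force: [-0.1, -0.1, 0.1]
gripper_width: 0.5
```

```bash
python3 -c "
from h import *
plan(.4782,-.0367,.058,85.5)"
```

```text
shift mm [  5.6 -20.8  94.6] turn [ 0.61  1.43 -0.62] t 19.6 tcp [ 0.4854 -0.0164  0.1526] F [-0.1 -0.1  0.1] g 0.5 q6 -1.55
```

Request:
{"method": "move_arm", "body": {"series": [0.5,0.004,-0.021,0,0.6,1.4,-0.6,0.5,0,0,0,0,0,0,0.5,0,0,0.02,0,0,0,0.5,0,0,0.02,0,0,0,0.5,0,0,0.008,0,0,0,0.5,0,0,0,0,0,0]}}

```text
time_s: 20.35
tcp_pos: [0.4817, -0.032, 0.1037]
ee_rot: [0.037, 0.999, 0.001, 0.002]
force: [0.2, 0.7, -0.1]
gripper_width: 0.501
```

```bash
python3 -c "
from h import *
plan(.4782,-.0367,.058,85.5)
im,d,W=cloud('wrist'); cv2.imwrite('pics/w3.png',im[:, :400])"
```

```text
shift mm [ 3.1 -5.  45.7] turn [0.16 0.24 0.24] t 20.35 tcp [ 0.4817 -0.032   0.1037] F [ 0.2  0.7 -0.1] g 0.501 q6 -1.59
```

View pics/w3.png

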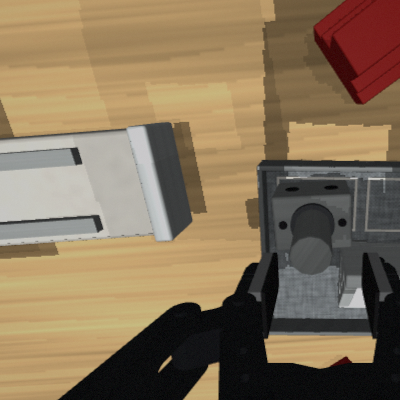

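The punch shank at (312,250) lies about 5 mm left of the jaw centre at (319), which agrees with the numbers.

Request:
{"method": "move_arm", "body": {"series": [0.5,0.003,-0.005,0,0.2,0.2,0,0.5,0.0005,0,0.01,0,0,0,0.5,0,0,0.018,0,0,0,0.5,0,0,0.01,0,0,0,0.5,0,0,0.003,0,0,0,0.5,0,0,0,0,0,0]}}

```text
time_s: 21.15
tcp_pos: [0.4794, -0.0374, 0.063]
ee_rot: [0.038, 0.999, -0.001, 0.003]
force: [0.3, 0.2, -0.1]
gripper_width: 0.501
```

```bash
python3 -c "
from h import *
plan(.4782,-.0367,.058,85.5)"
```

```text
shift mm [1.2 0.6 5. ] turn [-0.05  0.33  0.2 ] t 21.15 tcp [ 0.4794 -0.0374  0.063 ] F [ 0.3  0.2 -0.1] g 0.501 q6 -1.6
```

Request:
{"method": "move_arm", "body": {"series": [0.5,0.001,0.0005,0.004,0,0.3,0,0,0,0,0,0,0,0,0,0,0,0,0,0,0,0,0,0,0,0,0,0,0,0,0,0,0,0,0,0,0,0,0,0,0,0], "squeeze": 90}}

```text
time_s: 21.9
tcp_pos: [0.479, -0.0368, 0.0597]
ee_rot: [0.038, 0.999, -0.001, 0.001]
force: [-0.6, 0.1, -0.2]
gripper_width: 0.26
```

Request:
{"method": "move_arm", "body": {"series": [0,0,0,-0.01,0,0,0,0,0,0,-0.02,0,0,0,0,0,0,-0.03,0,0,0,0,0,0,-0.03,0,0,0,0,0,0,-0.015,0,0,0,0,0,0,0,0,0,0,0,0,0,0,0,0,0]}}

```text
time_s: 22.78
tcp_pos: [0.4749, -0.0362, 0.1661]
ee_rot: [0.038, 0.999, -0.0, -0.004]
force: [-0.6, -0.6, -5.3]
gripper_width: 0.258
```

```bash
python3 -c "
from h import *
plan(.443,.320,.16,85.5)"
```

```text
shift mm [ 59.8 352.6   6.1] turn [-0.04 -0.42  0.2 ] t 22.77 tcp [ 0.4749 -0.0362  0.1661] F [-0.6 -0.6 -5.3] g 0.258 q6 -1.6
```

Request:
{"method": "move_arm", "body": {"series": [0,0.003,0.02,0,0,0,0,0,0.006,0.036,0,0,0,0,0,0.006,0.036,0,0,0,0,0,0.006,0.036,0,0,0,0,0,0.006,0.036,0,0,0,0,0,0.006,0.036,0,0,0,0,0,0.006,0.036,0,0,0,0,0,0.006,0.036,0,0,0,0,0,0.006,0.032,0,0,0,0,0,0.004,0.025,0,0,0,0,0,0.002,0.01,0,0,0,0,0,0,0,0,0,0,0,0,0,0,0,0,0,0]}}

```text
time_s: 24.4
tcp_pos: [0.4357, 0.3126, 0.1514]
ee_rot: [0.038, 0.999, -0.007, -0.016]
force: [0.2, 0.5, -3.6]
gripper_width: 0.26
```

```bash
python3 -c "
from h import *
plan(.443,.320,.0567,85.5)"
```

```text
shift mm [-6.6  8.  94.7] turn [-0.82 -1.82  0.09] t 24.4 tcp [0.4357 0.3126 0.1514] F [ 0.2  0.5 -3.6] g 0.26 q6 -0.9
```

Request:
{"method": "move_arm", "body": {"series": [0,-0.004,0.008,0,-0.8,-1.8,0,0,0,0,0.02,0,0,0,0,0,0,0.03,0,0,0,0,0,0,0.02,0,0,0,0,0,0,0.01,0,0,0,0,0,0,0.003,0,0,0,0,0,0,0,0,0,0]}}

```text
time_s: 25.28
tcp_pos: [0.444, 0.3194, 0.0686]
ee_rot: [0.041, 0.999, 0.003, 0.005]
force: [0.2, 1.1, -4.1]
gripper_width: 0.257
```

```bash
python3 -c "
from h import *
plan(.443,.320,.0567,85.5)"
```

```text
shift mm [ 1.   0.5 11.9] turn [ 0.35  0.6  -0.2 ] t 25.27 tcp [0.444  0.3194 0.0686] F [ 0.2  1.1 -4.1] g 0.257 q6 -0.88
```

Request:
{"method": "move_arm", "body": {"series": [0,0,0,0.005,0.4,0.6,0,0,0,0,0.003,0,0,0,0,0,0,0.001,0,0,0,0,0,0,0,0,0,0]}}

```text
time_s: 25.78
tcp_pos: [0.4452, 0.3203, 0.0606]
ee_rot: [0.041, 0.999, 0.0, 0.001]
force: [0.0, -0.7, -4.9]
gripper_width: 0.26
```

```bash
python3 -c "
from h import *
plan(.443,.320,.0567,85.5)"
```

```text
shift mm [ 2.2 -0.4  3.9] turn [ 0.06  0.13 -0.2 ] t 25.77 tcp [0.4452 0.3203 0.0606] F [ 0.  -0.7 -4.9] g 0.26 q6 -0.89
```

Request:
{"method": "move_arm", "body": {"series": [0,0,0,0.002,0.1,0.1,0,0,0,0,0.0015,0,0,0,0,0,0,0.0015,0,0,0,0,0,0,0.001,0,0,0]}}

```text
time_s: 26.28
tcp_pos: [0.4454, 0.3204, 0.0567]
ee_rot: [0.041, 0.999, -0.0, 0.001]
force: [-2.5, -1.8, 5.2]
gripper_width: 0.263
```

Request:
{"method": "move_arm", "body": {"series": [0.5,0,0,0,0,0,0,0.5,0,0,0,0,0,0,0.5,0,0,-0.02,0,0,0,0.5,0,0,-0.04,0,0,0,0.5,0,0,-0.04,0,0,0,0.5,0,0,0,0,0,10.1,0.5,0,0,0,0,0,10.1,0.5,0,0,0,0,0,10.1,0.5,0,0,0,0,0,10.1,0.5,0,0,0,0,0,10.1,0.5,0,0,0,0,0,10.1,0.5,0,0,0,0,0,10.1,0.5,0,0,0,0,0,10.1,0.5,0,0,0,0,0,6,0.5,0,0,0,0,0,0,0.5,0,0,0,0,0,0]}}

```text
time_s: 28.28
tcp_pos: [0.45, 0.3237, 0.1621]
ee_rot: [0.733, 0.68, 0.008, 0.002]
force: [-0.3, -0.6, 0.3]
gripper_width: 0.499
```

```bash
python3 - <<'E'
from h import *
plan(.5205,.0322,.16,-5.8)
im,d,W=cloud('top'); X,Y,Z=W[...,0],W[...,1],W[...,2]
v,u=np.mgrid[0:400,0:640]
for n,x in (('nest',.585),('step',.5185),('punch',.445)):
    m=(abs(X-x)<.03)&(abs(Y-.316)<.04)&(Z>.035)&(Z<.1)
    if m.sum()>20: print(n,rect(W,m))
cv2.imwrite('pics/top1.png',cv2.resize(im[130:280,140:340],(800,600)))
E
```

```text
shift mm [-282.8   99.6    2.1] turn [ 0.74 -0.54  1.54] t 28.27 tcp [0.45   0.3237 0.1621] F [-0.3 -0.6  0.3] g 0.499 q6 0.68
nest (array([583.7, 307.3]), array([54.4, 39.1]), -4.7, 452, 70.8)
step (array([517.5, 309.6]), array([39.4, 39.7]), -8.1, 469, 75.9)
punch (array([445.5, 319.1]), array([55.3, 38.3]), -1.8, 453, 47.1)
```

View pics/top1.png

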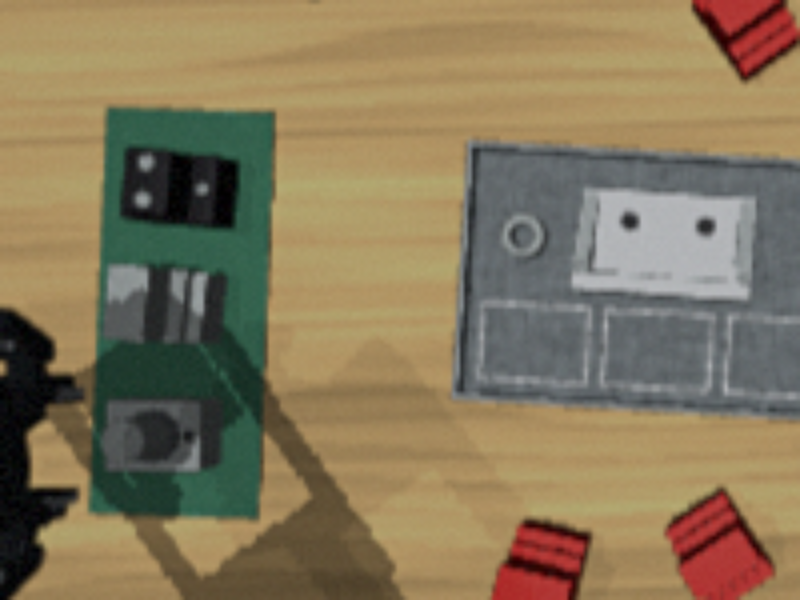

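All three tools stand upright on the mat: nest at (180,187), step block at (165,303), punch at (160,435). Next is the bracket.

Request:
{"method": "move_arm", "body": {"series": [0.5,-0.02,0.007,0,0.7,-0.5,1.5,0.5,-0.035,0.012,0,0,0,0,0.5,-0.035,0.012,0,0,0,0,0.5,-0.035,0.012,0,0,0,0,0.5,-0.035,0.012,0,0,0,0,0.5,-0.035,0.012,0,0,0,0,0.5,-0.03,0.012,0,0,0,0,0.5,-0.025,0.01,0,0,0,0,0.5,-0.01,0.004,0,0,0,0,0.5,0,0,0,0,0,0,0.5,0,0,0,0,0,0]}}

```text
time_s: 29.7
tcp_pos: [0.5186, 0.0377, 0.1625]
ee_rot: [0.744, 0.668, -0.002, 0.0]
force: [0.3, -0.0, -0.4]
gripper_width: 0.502
```

```bash
python3 - <<'E'
from h import *
plan(.5205,.0322,.16,-5.8)
im,d,W=cloud('wrist'); X,Y,Z=W[...,0],W[...,1],W[...,2]; ok=np.isfinite(X)
m=ok&(abs(Y-.031)<.07)&(abs(X-.53)<.025)&(Z>.057)&(Z<.073);print('flange',rect(W,big(m)))
cv2.imwrite('pics/w4.png',im)
E
```

```text
shift mm [-5.2  2.4  2.5] turn [-0.13  0.22 -0.33] t 29.7 tcp [0.5186 0.0377 0.1625] F [ 0.3 -0.  -0.4] g 0.502 q6 0.16
flange (array([520.2,  32.7]), array([99.9,  9.6]), -5.6, 1392, 64.3)
```

View pics/w4.png

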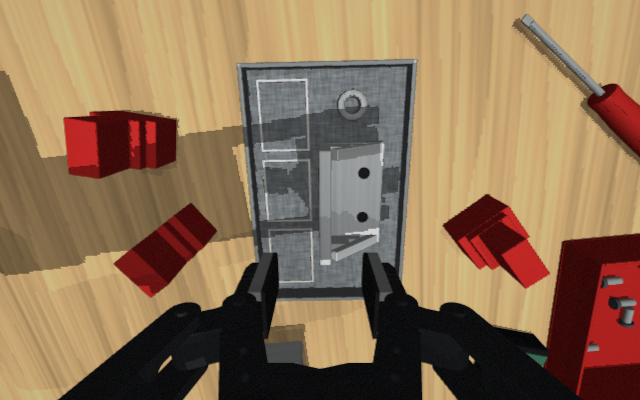

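The flange at (325,205) is centred between the jaws, and the front row is empty. Next I descend to z = 0.030.

Request:
{"method": "move_arm", "body": {"series": [0.5,-0.005,0.002,0,-0.1,0.2,-0.3,0.5,0,0,0.02,0,0,0,0.5,0,0,0.03,0,0,0,0.5,0,0,0.025,0,0,0,0.5,0,0,0.01,0,0,0,0.5,0,0,0,0,0,0]}}

```text
time_s: 30.5
tcp_pos: [0.5212, 0.0348, 0.0767]
ee_rot: [0.74, 0.673, 0.001, 0.001]
force: [0.2, -0.2, 1.3]
gripper_width: 0.502
```

```bash
python3 -c "
from h import *
plan(.5204,.0325,.030,-5.7)"
```

```text
shift mm [-2.4 -0.6 46.7] turn [ 0.19 -0.04  0.28] t 30.5 tcp [0.5212 0.0348 0.0767] F [ 0.2 -0.2  1.3] g 0.502 q6 0.14
```

Request:
{"method": "move_arm", "body": {"series": [0.5,-0.0025,-0.0005,0.01,0.2,0,0.2,0.5,0,0,0.015,0,0,0,0.5,0,0,0.012,0,0,0,0.5,0,0,0.004,0,0,0,0.5,0,0,0,0,0,0]}}

```text
time_s: 31.12
tcp_pos: [0.5219, 0.0323, 0.0345]
ee_rot: [0.741, 0.672, 0.001, 0.001]
force: [-0.0, 0.6, 0.0]
gripper_width: 0.501
```

```bash
python3 -c "
from h import *
plan(.5204,.0325,.030,-5.7)"
```

```text
shift mm [ 0.  -1.5  4.5] turn [ 0.17 -0.07  0.09] t 31.12 tcp [0.5219 0.0323 0.0345] F [-0.   0.6  0. ] g 0.501 q6 0.14
```

Request:
{"method": "move_arm", "body": {"series": [0.5,0,-0.001,0.003,0.2,0,0,0,0,0,0,0,0,0,0,0,0,0,0,0,0,0,0,0,0,0,0,0,0,0,0,0,0,0,0,0,0,0,0,0,0,0,0,0,0,0,0,0,0], "squeeze": 90}}

```text
time_s: 32.0
tcp_pos: [0.5219, 0.0325, 0.0321]
ee_rot: [0.741, 0.672, 0.001, 0.0]
force: [0.5, 0.1, -1.0]
gripper_width: 0.102
```

Request:
{"method": "move_arm", "body": {"series": [0,0,0,-0.008,0,0,0,0,0,0,-0.015,0,0,0,0,0,0,-0.03,0,0,0,0,0,0,-0.04,0,0,0,0,0,0,-0.04,0,0,0,0,0,0,-0.03,0,0,0,0,0,0,0,0,0,0,0,0,0,0,0,0,0]}}

```text
time_s: 33.0
tcp_pos: [0.5178, 0.0322, 0.2019]
ee_rot: [0.741, 0.672, -0.001, -0.002]
force: [-0.4, -0.0, -5.2]
gripper_width: 0.101
```

```bash
python3 - <<'E'
from h import *
plan(.4165,-.341,.18,0)
z=np.load('w1.npz'); W=z['W']; X,Y,Z=W[...,0],W[...,1],W[...,2]; ok=np.isfinite(X)
m=ok&(Y<-.2)&(Z>.06)&(Z<.095);print('plate w1',rect(W,big(m)))
z=np.load('top0.npz'); W=z['W']; X,Y,Z=W[...,0],W[...,1],W[...,2]; v,u=np.mgrid[0:400,0:640]
hsv=cv2.cvtColor(z['im'],cv2.COLOR_BGR2HSV)
m=(X>.37)&(X<.51)&(Y<-.26)&(Y>-.42)&(Z>.065)&(hsv[...,2]>140)
n,l,st,c=cv2.connectedComponentsWithStats(m.astype(np.uint8))
for i in range(1,n):
    if st[i,4]>40: print('strip',rect(W,l==i))
E
```

```text
shift mm [-373.2 -101.3   21.9] turn [-0.25 -0.06 -5.61] t 33.0 tcp [0.5178 0.0322 0.2019] F [-0.4 -0.  -5.2] g 0.101 q6 0.14
plate w1 (array([ 442.5, -287.6]), array([174.7, 130.8]), -0.6, 9709, 78.4)
strip (array([ 485.7, -339.3]), array([ 6.2, 95. ]), 1.0, 130, 85.2)
strip (array([ 399.7, -340.5]), array([ 6.5, 94.9]), 0.3, 130, 84.6)
```

Request:
{"method": "move_arm", "body": {"series": [0,-0.02,-0.005,0,0,0,-2.8,0,-0.034,-0.009,0,0,0,-2.6,0,-0.034,-0.009,0,0,0,0,0,-0.034,-0.009,0,0,0,0,0,-0.034,-0.009,0,0,0,0,0,-0.034,-0.009,0,0,0,0,0,-0.034,-0.009,0,0,0,0,0,-0.034,-0.009,0,0,0,0,0,-0.034,-0.009,0,0,0,0,0,-0.03,-0.009,0,0,0,0,0,-0.02,-0.006,0,0,0,0,0,-0.01,-0.003,0,0,0,0,0,0,0,0,0,0,0,0,0,0,0,0,0,0]}}

```text
time_s: 34.75
tcp_pos: [0.4045, -0.3236, 0.1784]
ee_rot: [0.706, 0.708, -0.009, -0.023]
force: [-0.5, -0.4, -5.1]
gripper_width: 0.103
```

```bash
python3 - <<'E'
from h import *
plan(.418,-.340,.16,0.3)
im,d,W=cloud('wrist'); X,Y,Z=W[...,0],W[...,1],W[...,2]; np.savez('w5.npz',im=im,W=W)
cv2.imwrite('pics/w5.png',im)
E
```

```text
shift mm [-16.5  13.4  18.4] turn [-2.61 -1.17 -0.19] t 34.75 tcp [ 0.4045 -0.3236  0.1784] F [-0.5 -0.4 -5.1] g 0.103 q6 -0.68
```

View pics/w5.png

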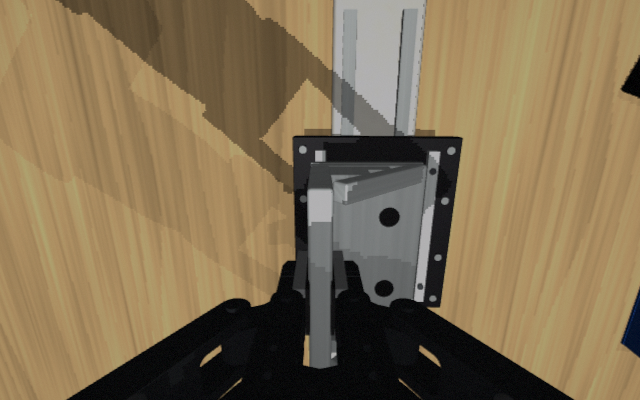

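The bracket is held straight above the plate, with its flange on the robot's side (left in this view, 320,270). Next I correct the tilt and position, then lower it.

Request:
{"method": "move_arm", "body": {"series": [0,-0.014,0.013,0,-2.6,-1.2,0,0,0,0,0,0,0,0,0,0,0,0.008,0,0,0,0,0,0,0.015,0,0,0,0,0,0,0.008,0,0,0,0,0,0,0,0,0,0]}}

```text
time_s: 35.55
tcp_pos: [0.4171, -0.3335, 0.1436]
ee_rot: [0.705, 0.709, -0.0, -0.002]
force: [-1.1, 0.6, -4.5]
gripper_width: 0.104
```

```bash
python3 - <<'E'
from h import *
plan(.418,-.340,.104,0.3)
E
```

```text
shift mm [-6.5  0.9 39.6] turn [-0.21 -0.18  0.04] t 35.55 tcp [ 0.4171 -0.3335  0.1436] F [-1.1  0.6 -4.5] g 0.104 q6 -0.7
```

Request:
{"method": "move_arm", "body": {"series": [0,-0.0065,0.001,0,-0.2,-0.2,0,0,0,0,0.01,0,0,0,0,0,0,0.012,0,0,0,0,0,0,0.006,0,0,0,0,0,0,0,0,0,0]}}

```text
time_s: 36.17
tcp_pos: [0.4183, -0.3408, 0.1136]
ee_rot: [0.705, 0.709, -0.0, 0.0]
force: [-0.3, 0.2, -4.2]
gripper_width: 0.103
```

```bash
python3 - <<'E'
from h import *
plan(.418,-.340,.104,0.3)
im,d,W=cloud('wrist'); X,Y,Z=W[...,0],W[...,1],W[...,2]; ok=np.isfinite(X)
im2,d2,W2=cloud('scene')
for n,w in (('wrist',W),('scene',W2)):
    x,y,z=w[...,0],w[...,1],w[...,2]
    m=np.isfinite(x)&(abs(x-.45)<.08)&(abs(y+.34)<.09)&(z>.08)&(z<.2)
    for lo in (.10,.115,.13):
        k=m&(z>lo)&(z<lo+.01); print(n,lo,k.sum(), rect(w,k) if k.sum()>20 else '')
cv2.imwrite('pics/s1.png',cv2.resize(im2[100:260,60:300],(780,520)))
E
```

```text
shift mm [ 0.8 -0.3  9.6] turn [0.01 0.05 0.02] t 36.17 tcp [ 0.4183 -0.3408  0.1136] F [-0.3  0.2 -4.2] g 0.103 q6 -0.71
wrist 0.1 4008 (array([ 441.5, -332.5]), array([58.9, 84.3]), 0.2, 4008, 100.5)
wrist 0.115 1078 (array([ 420.2, -335.5]), array([103.7,  41.7]), -16.9, 1078, 120.1)
wrist 0.13 1596 (array([ 416.4, -335.5]), array([95.6, 35.2]), -11.1, 1596, 135.1)
scene 0.1 475 (array([ 446.6, -339.7]), array([ 56.5, 102.2]), 2.5, 475, 101.7)
scene 0.115 255 (array([ 436.2, -340.4]), array([ 41.8, 101.3]), 0.8, 255, 119.8)
scene 0.13 259 (array([ 429.5, -340.1]), array([ 27.6, 100.6]), 2.5, 259, 135.1)
```

View pics/s1.png

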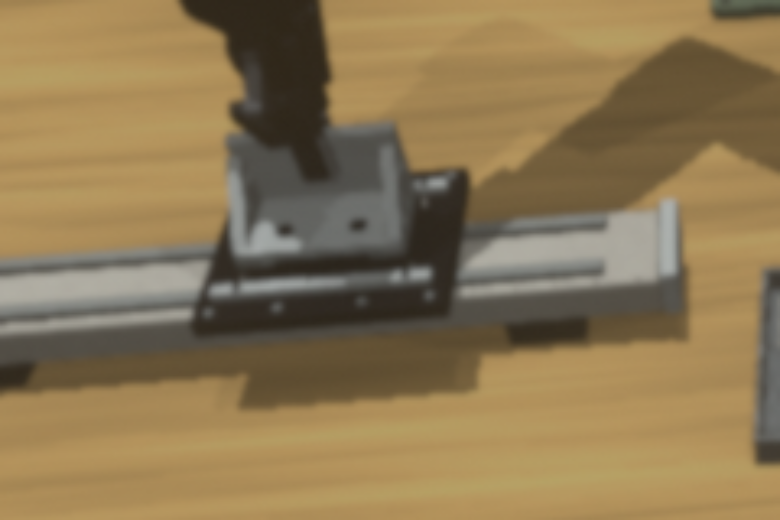

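The bracket (315,195) hovers level and centred, about 10 mm above the channel. Next I lower it gently.

Request:
{"method": "move_arm", "body": {"series": [0,0,0,0.004,0,0,0,0,0,0,0.003,0,0,0,0,0,0,0.001,0,0,0,0,0,0,0,0,0,0]}}

```text
time_s: 36.78
tcp_pos: [0.4191, -0.3414, 0.1064]
ee_rot: [0.705, 0.709, -0.0, 0.002]
force: [0.5, 0.5, -4.5]
gripper_width: 0.106
```

Request:
{"method": "move_arm", "body": {"series": [0,0,0,0.001,0,0,0,0,0,0,0.001,0,0,0,0,0,0,0.001,0,0,0]}}

```text
time_s: 37.15
tcp_pos: [0.4193, -0.3417, 0.1041]
ee_rot: [0.705, 0.709, -0.0, 0.002]
force: [-2.4, 0.2, 4.4]
gripper_width: 0.099
```

Request:
{"method": "move_arm", "body": {"series": [0.4,0,0,0,0,0,0,0.4,0,0,0,0,0,0,0.4,0,0,0,0,0,0,0.4,0,0,-0.01,0,0,0,0.4,0,0,-0.025,0,0,0,0.4,0,0,-0.025,0,0,0,0,0,0,-0.005,0,0,0,0,0,0,0,0,0,0,0,0,0,0,0,0,0,0,0,0,0,0,0,0]}}

```text
time_s: 38.4
tcp_pos: [0.4198, -0.3419, 0.1727]
ee_rot: [0.705, 0.709, 0.0, 0.004]
force: [0.4, 0.0, 0.1]
gripper_width: -0.002
```

```bash
python3 - <<'E'
from h import *
plan(.418,-.341,.137,0.3)
im,d,W=cloud('wrist'); im2,d2,W2=cloud('scene')
for n,w in (('wrist',W),('scene',W2)):
    x,y,z=w[...,0],w[...,1],w[...,2]
    m=np.isfinite(x)&(abs(x-.45)<.08)&(abs(y+.34)<.09)
    for lo,hi in ((.087,.096),(.131,.141)):
        k=m&(z>lo)&(z<hi); print(n,lo,rect(w,big(k)) if k.sum()>20 else '')
cv2.imwrite('pics/w6.png',im)
E
```

```text
shift mm [ 0.9 -1.8 35.7] turn [0.34 0.32 0.02] t 38.4 tcp [ 0.4198 -0.3419  0.1727] F [0.4 0.  0.1] g -0.002 q6 -0.71
wrist 0.087 (array([ 448.7, -341.1]), array([48.7, 99.1]), 0.5, 6185, 90.4)
wrist 0.131 (array([ 417.6, -321.4]), array([ 9.6, 59.9]), 0.5, 1523, 136.3)
scene 0.087 (array([ 449.4, -340.2]), array([99. , 54.8]), -0.5, 836, 89.9)
scene 0.131 (array([ 421.1, -340.6]), array([99.8, 13.8]), -0.4, 241, 135.0)
```

View pics/w6.png

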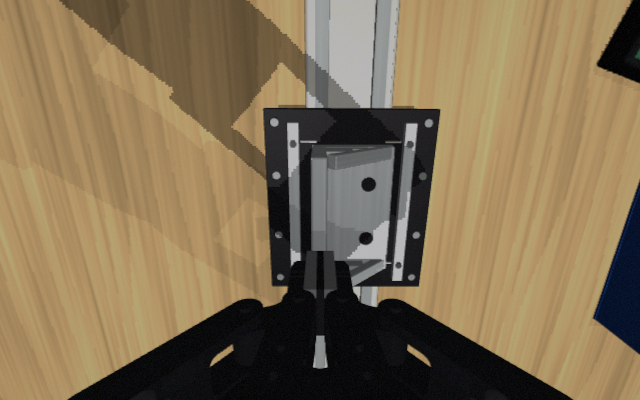

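The bracket stands flat between the strips (292 and 408), its ends near the ticks. Now the press.

Request:
{"method": "move_arm", "body": {"series": [0,0.001,-0.002,0,0.3,0.3,0,0,0,0,0.012,0,0,0,0,0,0,0.012,0,0,0,0,0,0,0.004,0,0,0,0,0,0,0,0,0,0]}}

```text
time_s: 39.12
tcp_pos: [0.4171, -0.3404, 0.1413]
ee_rot: [0.705, 0.709, 0.0, -0.001]
force: [-0.4, -0.4, 0.6]
gripper_width: 0.001
```

Request:
{"method": "move_arm", "body": {"series": [0,0,0,0.002,0,0,0,0,0,0,0.0015,0,0,0,0,0,0,0.001,0,0,0]}}

```text
time_s: 39.5
tcp_pos: [0.4175, -0.3407, 0.1371]
ee_rot: [0.705, 0.709, 0.0, -0.001]
force: [-0.2, 0.2, 0.7]
gripper_width: 0.003
```

Request:
{"method": "move_arm", "body": {"series": [0,0,0,0.0015,0,0,0,0,0,0,0.001,0,0,0]}}

```text
time_s: 39.75
tcp_pos: [0.4176, -0.3408, 0.136]
ee_rot: [0.705, 0.709, 0.0, -0.0]
force: [-2.7, 1.4, 8.4]
gripper_width: -0.003
```

Request:
{"method": "move_arm", "body": {"series": [0,0,0,0.0008,0,0,0,0,0,0,0.0008,0,0,0]}}

```text
time_s: 40.0
tcp_pos: [0.4176, -0.3408, 0.1361]
ee_rot: [0.705, 0.709, 0.0, 0.0]
force: [-0.6, 1.3, 5.0]
gripper_width: 0.001
```

Request:
{"method": "move_arm", "body": {"series": [0,0,0,-0.015,0,0,0,0,0,0,-0.03,0,0,0,0.5,0,0,-0.02,0,0,0,0.5,0,0,0,0,0,-10.1,0.5,0,0,0,0,0,-10.1,0.5,0,0,0,0,0,-10.1,0.5,0,0,0,0,0,-10.1,0.5,0,0,0,0,0,-10.1,0.5,0,0,0,0,0,-10.1,0.5,0,0,0,0,0,-10.1,0.5,0,0,0,0,0,-10.1,0.5,0,0,0,0,0,-4,0.5,0,0,0,0,0,0]}}

```text
time_s: 41.62
tcp_pos: [0.4207, -0.3434, 0.2137]
ee_rot: [0.018, 1.0, -0.005, 0.006]
force: [0.1, 0.8, -0.3]
gripper_width: 0.499
```

```bash
python3 - <<'E'
from h import *
plan(.4454,.3204,.15,85.5)
E
```

```text
shift mm [ 27.4 663.6  63.7] turn [-0.54  0.75  2.44] t 41.62 tcp [ 0.4207 -0.3434  0.2137] F [ 0.1  0.8 -0.3] g 0.499 q6 -2.24
```

Request:
{"method": "move_arm", "body": {"series": [0.5,0.001,0.02,0,-0.5,0.7,2.4,0.5,0.002,0.042,0,0,0,0,0.5,0.002,0.042,0,0,0,0,0.5,0.002,0.042,0,0,0,0,0.5,0.002,0.042,0,0,0,0,0.5,0.002,0.042,0,0,0,0,0.5,0.002,0.042,0,0,0,0,0.5,0.002,0.042,0,0,0,0,0.5,0.002,0.042,0,0,0,0,0.5,0.002,0.042,0,0,0,0,0.5,0.002,0.042,0,0,0,0,0.5,0.002,0.042,0,0,0,0,0.5,0.002,0.042,0,0,0,0,0.5,0.002,0.042,0,0,0,0,0.5,0.001,0.035,0,0,0,0,0.5,0.001,0.03,0,0,0,0,0.5,0,0.02,0,0,0,0,0.5,0,0,0,0,0,0,0.5,0,0,0,0,0,0]}}

```text
time_s: 44.0
tcp_pos: [0.4558, 0.3269, 0.2208]
ee_rot: [0.053, 0.999, -0.001, 0.009]
force: [0.5, 0.4, -0.5]
gripper_width: 0.497
```

```bash
python3 - <<'E'
from h import *
plan(.4454,.3204,.0567,85.5)
E
```

```text
shift mm [  9.9  -7.3 164.1] turn [-0.02  1.06 -1.61] t 44.0 tcp [0.4558 0.3269 0.2208] F [ 0.5  0.4 -0.5] g 0.497 q6 -0.85
```

Request:
{"method": "move_arm", "body": {"series": [0.5,0.009,-0.007,0,0,1.0,-1.6,0.5,0,0,0.02,0,0,0,0.5,0,0,0.04,0,0,0,0.5,0,0,0.03,0,0,0,0.5,0,0,0.01,0,0,0,0.5,0,0,0,0,0,0]}}

```text
time_s: 44.75
tcp_pos: [0.4474, 0.3145, 0.121]
ee_rot: [0.043, 0.999, -0.0, 0.002]
force: [0.9, 0.9, -0.0]
gripper_width: 0.498
```

```bash
python3 - <<'E'
from h import *
plan(.4454,.3204,.0567,85.5)
E
```

```text
shift mm [ 2.5  5.8 64.3] turn [ 0.    0.23 -0.43] t 44.75 tcp [0.4474 0.3145 0.121 ] F [ 0.9  0.9 -0. ] g 0.498 q6 -0.89
```

Request:
{"method": "move_arm", "body": {"series": [0.5,0.002,0.006,0.005,0,0.2,-0.4,0.5,0,0,0.02,0,0,0,0.5,0,0,0.02,0,0,0,0.5,0,0,0.01,0,0,0,0.5,0,0,0.002,0,0,0,0.5,0,0,0,0,0,0]}}

```text
time_s: 45.5
tcp_pos: [0.45, 0.3246, 0.0683]
ee_rot: [0.039, 0.999, 0.004, 0.005]
force: [0.7, -0.5, -0.3]
gripper_width: 0.5
```

```bash
python3 - <<'E'
from h import *
plan(.4454,.3204,.0567,85.5)
E
```

```text
shift mm [ 4.2 -4.6 11.6] turn [0.51 0.59 0.01] t 45.5 tcp [0.45   0.3246 0.0683] F [ 0.7 -0.5 -0.3] g 0.5 q6 -0.89
```

Request:
{"method": "move_arm", "body": {"series": [0.5,0.004,-0.0045,0.004,0.5,0.6,0,0.5,0,0,0.005,0,0,0,0.5,0,0,0.001,0,0,0,0.5,0,0,0,0,0,0]}}

```text
time_s: 46.0
tcp_pos: [0.446, 0.3206, 0.0589]
ee_rot: [0.039, 0.999, 0.001, 0.001]
force: [-0.2, 0.1, 0.3]
gripper_width: 0.5
```

```bash
python3 - <<'E'
from h import *
plan(.4454,.3204,.0567,85.5)
E
```

```text
shift mm [ 0.6 -0.3  2.2] turn [0.06 0.06 0.01] t 46.0 tcp [0.446  0.3206 0.0589] F [-0.2  0.1  0.3] g 0.5 q6 -0.89
```

Request:
{"method": "move_arm", "body": {"series": [0,0.0005,0,0.002,0,0,0,0,0,0,0,0,0,0,0,0,0,0,0,0,0,0,0,0,0,0,0,0,0,0,0,0,0,0,0], "squeeze": 90}}

```text
time_s: 46.62
tcp_pos: [0.4457, 0.3206, 0.057]
ee_rot: [0.039, 0.999, 0.001, 0.001]
force: [0.9, -0.6, 0.4]
gripper_width: 0.255
```

Request:
{"method": "move_arm", "body": {"series": [0,0,0,-0.01,0,0,0,0,0,0,-0.02,0,0,0,0,0,0,-0.03,0,0,0,0,0,0,-0.03,0,0,0,0,0,0,-0.02,0,0,0,0,0,0,0,0,0,0,0,0,0,0,0,0,0]}}

```text
time_s: 47.5
tcp_pos: [0.4419, 0.3186, 0.1668]
ee_rot: [0.039, 0.999, -0.003, -0.004]
force: [-0.1, 0.8, -4.7]
gripper_width: 0.258
```

```bash
python3 -c "
from h import *
plan(.479,-.0368,.16,85.0)"
```

```text
shift mm [ -68.  -350.8    6.8] turn [-0.34 -0.49  0.51] t 47.5 tcp [0.4419 0.3186 0.1668] F [-0.1  0.8 -4.7] g 0.258 q6 -0.89
```

Request:
{"method": "move_arm", "body": {"series": [0,-0.004,-0.02,0,-0.3,-0.5,0.5,0,-0.007,-0.036,0,0,0,0,0,-0.007,-0.036,0,0,0,0,0,-0.007,-0.036,0,0,0,0,0,-0.007,-0.036,0,0,0,0,0,-0.007,-0.036,0,0,0,0,0,-0.007,-0.036,0,0,0,0,0,-0.007,-0.036,0,0,0,0,0,-0.007,-0.03,0,0,0,0,0,-0.004,-0.022,0,0,0,0,0,-0.002,-0.01,0,0,0,0,0,0,0,0,0,0,0,0,0,0,0,0,0,0]}}

```text
time_s: 49.12
tcp_pos: [0.4672, -0.0405, 0.1567]
ee_rot: [0.046, 0.999, -0.005, -0.012]
force: [0.4, 0.8, -5.2]
gripper_width: 0.263
```

```bash
python3 -c "
from h import *
plan(.479,-.0368,.06,85.0)"
```

```text
shift mm [-11.5   4.7  96.7] turn [-0.66 -1.29 -0.27] t 49.12 tcp [ 0.4672 -0.0405  0.1567] F [ 0.4  0.8 -5.2] g 0.263 q6 -1.57
```

Request:
{"method": "move_arm", "body": {"series": [0,-0.011,0.0045,0,-0.7,-1.3,-0.3,0,0,0,0.02,0,0,0,0,0,0,0.03,0,0,0,0,0,0,0.02,0,0,0,0,0,0,0.005,0,0,0,0,0,0,0,0,0,0]}}

```text
time_s: 49.88
tcp_pos: [0.4842, -0.0323, 0.0809]
ee_rot: [0.04, 0.999, 0.002, 0.006]
force: [0.2, -0.0, -5.4]
gripper_width: 0.261
```

```bash
python3 -c "
from h import *
plan(.479,-.0368,.06,85.0)"
```

```text
shift mm [ 4.8 -4.9 20.9] turn [0.24 0.64 0.42] t 49.88 tcp [ 0.4842 -0.0323  0.0809] F [ 0.2 -0.  -5.4] g 0.261 q6 -1.59
```

Request:
{"method": "move_arm", "body": {"series": [0,0.0045,-0.005,0.003,0.2,0.6,0.4,0,0.0005,0,0.006,0,0,0,0,0,0,0.005,0,0,0,0,0,0,0.001,0,0,0,0,0,0,0,0,0,0]}}

```text
time_s: 50.5
tcp_pos: [0.4802, -0.0373, 0.0668]
ee_rot: [0.044, 0.999, 0.0, 0.002]
force: [0.3, 0.7, -5.3]
gripper_width: 0.257
```

```bash
python3 -c "
from h import *
plan(.479,-.0368,.06,85.0)"
```

```text
shift mm [1.2 0.4 6.8] turn [ 0.03  0.27 -0.  ] t 50.5 tcp [ 0.4802 -0.0373  0.0668] F [ 0.3  0.7 -5.3] g 0.257 q6 -1.59
```

Request:
{"method": "move_arm", "body": {"series": [0,0.001,0,0.003,0,0.3,0,0,0,0,0.002,0,0,0,0,0,0,0.0005,0,0,0,0,0,0,0.001,0,0,0]}}

```text
time_s: 51.0
tcp_pos: [0.4795, -0.0372, 0.0601]
ee_rot: [0.044, 0.999, 0.0, -0.0]
force: [-0.4, -0.1, -5.0]
gripper_width: 0.255
```

Request:
{"method": "move_arm", "body": {"series": [0,0,0,0.001,0,0,0,0,0,0,0.001,0,0,0]}}

```text
time_s: 51.25
tcp_pos: [0.4796, -0.0372, 0.06]
ee_rot: [0.044, 0.999, 0.0, 0.0]
force: [-3.6, 0.8, 7.7]
gripper_width: 0.255
```

Request:
{"method": "move_arm", "body": {"series": [0.5,0,0,0,0,0,0,0.5,0,0,0,0,0,0,0.5,0,0,-0.02,0,0,0,0.5,0,0,-0.04,0,0,0,0.5,0,0,-0.04,0,0,0,0.5,0,0.025,0,0,0,2,0.5,0,0.04,0,0,0,0,0.5,0,0.04,0,0,0,0,0.5,0.001,0.04,0,0,0,0,0.5,0.001,0.04,0,0,0,0,0.5,0.001,0.04,0,0,0,0,0.5,0,0.04,0,0,0,0,0.5,0,0.035,0,0,0,0,0.5,0,0.025,0,0,0,0,0.5,0,0.015,0,0,0,0,0.5,0,0,0,0,0,0,0.5,0,0,0,0,0,0]}}

```text
time_s: 53.38
tcp_pos: [0.5248, 0.3103, 0.1672]
ee_rot: [0.063, 0.998, 0.001, 0.008]
force: [-0.7, -0.4, -0.1]
gripper_width: 0.502
```

```bash
python3 -c "
from h import *
plan(.5186,.3179,.0584,82.7)"
```

```text
shift mm [  7.1   6.8 108.8] turn [0.12 0.9  0.06] t 53.38 tcp [0.5248 0.3103 0.1672] F [-0.7 -0.4 -0.1] g 0.502 q6 -0.92
```

Request:
{"method": "move_arm", "body": {"series": [0.5,0.006,0.007,0,0.1,0.9,0,0.5,0,0,0,0,0,0,0.5,0,0,0.02,0,0,0,0.5,0,0,0.025,0,0,0,0.5,0,0,0.01,0,0,0,0.5,0,0,0,0,0,0]}}

```text
time_s: 54.12
tcp_pos: [0.5202, 0.316, 0.1124]
ee_rot: [0.065, 0.998, 0.0, 0.0]
force: [0.6, 0.6, -0.4]
gripper_width: 0.497
```

```bash
python3 -c "
from h import *
plan(.5186,.3179,.0584,82.7)"
```

```text
shift mm [ 1.8  1.7 54. ] turn [ 0.05  0.05 -0.12] t 54.12 tcp [0.5202 0.316  0.1124] F [ 0.6  0.6 -0.4] g 0.497 q6 -0.91
```

Request:
{"method": "move_arm", "body": {"series": [0.5,0.0015,0.0015,0.005,0,0,0,0.5,0,0,0.018,0,0,0,0.5,0,0,0.016,0,0,0,0.5,0,0,0.006,0,0,0,0.5,0,0,0,0,0,0]}}

```text
time_s: 54.75
tcp_pos: [0.5208, 0.3191, 0.0686]
ee_rot: [0.065, 0.998, 0.002, 0.003]
force: [-0.4, 0.9, 1.2]
gripper_width: 0.503
```

```bash
python3 -c "
from h import *
plan(.5186,.3179,.0584,82.7)"
```

```text
shift mm [ 2.  -1.5 10.2] turn [ 0.27  0.33 -0.13] t 54.75 tcp [0.5208 0.3191 0.0686] F [-0.4  0.9  1.2] g 0.503 q6 -0.91
```

Request:
{"method": "move_arm", "body": {"series": [0.5,0.002,-0.0015,0.004,0.3,0.3,0,0.5,0,0,0.004,0,0,0,0.5,0,0,0.001,0,0,0,0.5,0,0,0,0,0,0,0,0,0,0,0,0,0,0,0,0,0,0,0,0,0,0,0,0,0,0,0,0,0,0,0,0,0,0,0,0,0,0,0,0,0], "squeeze": 80}}

```text
time_s: 55.88
tcp_pos: [0.5194, 0.3182, 0.0606]
ee_rot: [0.065, 0.998, 0.0, 0.001]
force: [0.4, -0.4, 0.5]
gripper_width: 0.245
```

Request:
{"method": "move_arm", "body": {"series": [0,0,0,-0.01,0,0,0,0,0,0,-0.02,0,0,0,0,0,0,-0.03,0,0,0,0,0,0,-0.03,0,0,0,0,0,0,-0.025,0,0,0,0,0,0,0,0,0,0,0,0,0,0,0,0,0]}}

```text
time_s: 56.75
tcp_pos: [0.5149, 0.316, 0.1738]
ee_rot: [0.065, 0.998, -0.004, -0.005]
force: [-0.3, -0.6, -5.4]
gripper_width: 0.243
```

```bash
python3 -c "
from h import *
plan(.4871,.0374,.16,82.9)"
```

```text
shift mm [  -6.9 -279.9   13.8] turn [-0.47 -0.56 -0.33] t 56.75 tcp [0.5149 0.316  0.1738] F [-0.3 -0.6 -5.4] g 0.243 q6 -0.91
```

Request:
{"method": "move_arm", "body": {"series": [0,-0.0005,-0.02,0,-0.5,-0.6,-0.3,0,-0.001,-0.036,0,0,0,0,0,-0.001,-0.036,0,0,0,0,0,-0.001,-0.036,0,0,0,0,0,-0.001,-0.036,0,0,0,0,0,-0.001,-0.036,0,0,0,0,0,-0.001,-0.03,0,0,0,0,0,0,-0.02,0,0,0,0,0,0,-0.01,0,0,0,0,0,0,0,0,0,0,0,0,0,0,0,0,0,0]}}

```text
time_s: 58.12
tcp_pos: [0.4797, 0.0486, 0.1594]
ee_rot: [0.061, 0.998, -0.004, -0.013]
force: [-0.1, -0.1, -5.2]
gripper_width: 0.247
```

```bash
python3 -c "
from h import *
plan(.4879,.0374,.0636,82.9)"
```

```text
shift mm [ -9.6 -10.1  95.8] turn [-0.52 -1.46  0.08] t 58.12 tcp [0.4797 0.0486 0.1594] F [-0.1 -0.1 -5.2] g 0.247 q6 -1.37
```

Request:
{"method": "move_arm", "body": {"series": [0,-0.009,-0.01,0,-0.5,-1.5,0,0,0,0,0,0,0,0,0,0,0,0.015,0,0,0,0,0,0,0.025,0,0,0,0,0,0,0.015,0,0,0,0,0,0,0.005,0,0,0,0,0,0,0,0,0,0]}}

```text
time_s: 59.0
tcp_pos: [0.49, 0.0387, 0.0989]
ee_rot: [0.06, 0.998, 0.001, 0.003]
force: [-0.2, 0.2, -5.9]
gripper_width: 0.247
```

```bash
python3 -c "
from h import *
plan(.4879,.0374,.0636,82.9)"
```

```text
shift mm [ 1.9 -1.5 35.3] turn [0.12 0.35 0.19] t 59.0 tcp [0.49   0.0387 0.0989] F [-0.2  0.2 -5.9] g 0.247 q6 -1.4
```

Request:
{"method": "move_arm", "body": {"series": [0,0.002,-0.0015,0.005,0.1,0.4,0.2,0,0,0,0.012,0,0,0,0,0,0,0.008,0,0,0,0,0,0,0.002,0,0,0,0,0,0,0,0,0,0]}}

```text
time_s: 59.62
tcp_pos: [0.4888, 0.0375, 0.0712]
ee_rot: [0.062, 0.998, 0.0, 0.001]
force: [-0.1, -0.2, -5.2]
gripper_width: 0.244
```

```bash
python3 -c "
from h import *
plan(.4879,.0374,.0636,82.9)"
```

```text
shift mm [ 0.8 -0.2  7.6] turn [ 0.04  0.07 -0.03] t 59.62 tcp [0.4888 0.0375 0.0712] F [-0.1 -0.2 -5.2] g 0.244 q6 -1.39
```

Request:
{"method": "move_arm", "body": {"series": [0,0.0005,0,0.003,0,0,0,0,0,0,0.0025,0,0,0,0,0,0,0.001,0,0,0,0,0,0,0.001,0,0,0]}}

```text
time_s: 60.12
tcp_pos: [0.4888, 0.0376, 0.0638]
ee_rot: [0.062, 0.998, 0.0, 0.001]
force: [0.2, -0.4, -4.9]
gripper_width: 0.241
```

Request:
{"method": "move_arm", "body": {"series": [0,0,0,0.001,0,0,0,0,0,0,0.001,0,0,0]}}

```text
time_s: 60.38
tcp_pos: [0.4889, 0.0376, 0.0636]
ee_rot: [0.062, 0.998, 0.0, 0.002]
force: [-3.2, -0.8, 5.9]
gripper_width: 0.244
```

Request:
{"method": "move_arm", "body": {"series": [0.5,0,0,0,0,0,0,0.5,0,0,0,0,0,0,0.5,0,0,-0.02,0,0,0,0.5,0,0,-0.04,0,0,0,0.5,0,0,-0.03,0,0,0,0.5,-0.006,0.025,0,0,0,-1.1,0.5,-0.009,0.04,0,0,0,0,0.5,-0.009,0.04,0,0,0,0,0.5,-0.009,0.04,0,0,0,0,0.5,-0.009,0.04,0,0,0,0,0.5,-0.009,0.035,0,0,0,0,0.5,-0.008,0.025,0,0,0,0,0.5,-0.004,0.015,0,0,0,0,0.5,0,0,0,0,0,0,0.5,0,0,0,0,0,0]}}

```text
time_s: 62.25
tcp_pos: [0.587, 0.2969, 0.1616]
ee_rot: [0.053, 0.999, 0.002, 0.009]
force: [-0.6, 0.8, -0.4]
gripper_width: 0.5
```

```bash
python3 -c "
from h import *
plan(.585,.3089,.0546,84.1)"
```

```text
shift mm [  3.2  11.8 107. ] turn [ 0.23  1.05 -0.21] t 62.25 tcp [0.587  0.2969 0.1616] F [-0.6  0.8 -0.4] g 0.5 q6 -1.01
```

Request:
{"method": "move_arm", "body": {"series": [0.5,0.002,0.012,0,0.2,1.0,-0.2,0.5,0,0,0,0,0,0,0.5,0,0,0.02,0,0,0,0.5,0,0,0.025,0,0,0,0.5,0,0,0.01,0,0,0,0.5,0,0,0,0,0,0]}}

```text
time_s: 63.0
tcp_pos: [0.5867, 0.3077, 0.1071]
ee_rot: [0.053, 0.999, 0.0, 0.001]
force: [0.7, 1.1, 0.4]
gripper_width: 0.496
```

```bash
python3 -c "
from h import *
plan(.585,.3089,.0546,84.1)"
```

```text
shift mm [ 1.8  1.  52.5] turn [ 0.05  0.09 -0.13] t 63.0 tcp [0.5867 0.3077 0.1071] F [0.7 1.1 0.4] g 0.496 q6 -1.0
```

Request:
{"method": "move_arm", "body": {"series": [0.5,0.0015,0.001,0.005,0,0,0,0.5,0,0,0.018,0,0,0,0.5,0,0,0.015,0,0,0,0.5,0,0,0.006,0,0,0,0.5,0,0,0,0,0,0]}}

```text
time_s: 63.62
tcp_pos: [0.5861, 0.3093, 0.0615]
ee_rot: [0.053, 0.999, 0.001, 0.002]
force: [0.3, -0.7, -0.3]
gripper_width: 0.501
```

```bash
python3 -c "
from h import *
plan(.585,.3089,.0546,84.1)"
```

```text
shift mm [ 1.  -0.5  6.9] turn [ 0.11  0.19 -0.13] t 63.62 tcp [0.5861 0.3093 0.0615] F [ 0.3 -0.7 -0.3] g 0.501 q6 -1.0
```

Request:
{"method": "move_arm", "body": {"series": [0.5,0.001,-0.0005,0.003,0.1,0.2,0,0.5,0,0,0.002,0,0,0,0.5,0,0,0,0,0,0,0,0,0,0,0,0,0,0,0,0,0,0,0,0,0,0,0,0,0,0,0,0,0,0,0,0,0,0,0,0,0,0,0,0,0], "squeeze": 60}}

```text
time_s: 64.62
tcp_pos: [0.5858, 0.3091, 0.0574]
ee_rot: [0.053, 0.999, 0.001, 0.001]
force: [1.3, 0.3, -0.1]
gripper_width: 0.294
```

Request:
{"method": "move_arm", "body": {"series": [0,0,0,-0.01,0,0,0,0,0,0,-0.02,0,0,0,0,0,0,-0.03,0,0,0,0,0,0,-0.03,0,0,0,0,0,0,-0.025,0,0,0,0,0,0,0,0,0,0,0,0,0,0,0,0,0]}}

```text
time_s: 65.5
tcp_pos: [0.5832, 0.3082, 0.174]
ee_rot: [0.053, 0.999, -0.001, -0.002]
force: [0.5, 0.9, -3.6]
gripper_width: 0.294
```

```bash
python3 -c "
from h import *
plan(.4903,.1125,.16,84.4)"
```

```text
shift mm [  73.4 -203.8   14. ] turn [-0.15 -0.28 -0.43] t 65.5 tcp [0.5832 0.3082 0.174 ] F [ 0.5  0.9 -3.6] g 0.294 q6 -1.0
```

Request:
{"method": "move_arm", "body": {"series": [0,0.008,-0.02,0,-0.1,-0.3,-0.4,0,0.013,-0.036,0,0,0,0,0,0.013,-0.036,0,0,0,0,0,0.013,-0.036,0,0,0,0,0,0.011,-0.03,0,0,0,0,0,0.008,-0.02,0,0,0,0,0,0.003,-0.01,0,0,0,0,0,0,0,0,0,0,0,0,0,0,0,0,0,0]}}

```text
time_s: 66.62
tcp_pos: [0.4894, 0.1226, 0.1646]
ee_rot: [0.048, 0.999, -0.003, -0.007]
force: [0.1, 0.3, -2.9]
gripper_width: 0.291
```

```bash
python3 -c "
from h import *
plan(.4907,.1125,.0604,84.4)"
```

```text
shift mm [ -2.2  -9.9 104.2] turn [-0.37 -0.82  0.08] t 66.62 tcp [0.4894 0.1226 0.1646] F [ 0.1  0.3 -2.9] g 0.291 q6 -1.25
```

Request:
{"method": "move_arm", "body": {"series": [0,-0.002,-0.01,0,-0.4,-0.8,0,0,0,0,0,0,0,0,0,0,0,0.02,0,0,0,0,0,0,0.025,0,0,0,0,0,0,0.015,0,0,0,0,0,0,0.006,0,0,0,0,0,0,0,0,0,0]}}

```text
time_s: 67.5
tcp_pos: [0.4934, 0.1138, 0.0979]
ee_rot: [0.047, 0.999, 0.001, 0.003]
force: [0.5, 0.5, -3.0]
gripper_width: 0.293
```

```bash
python3 -c "
from h import *
plan(.4907,.1125,.0604,84.4)"
```

```text
shift mm [ 2.5 -1.6 37.5] turn [0.18 0.29 0.17] t 67.5 tcp [0.4934 0.1138 0.0979] F [ 0.5  0.5 -3. ] g 0.293 q6 -1.27
```

Request:
{"method": "move_arm", "body": {"series": [0,0.0025,-0.0015,0.005,0.2,0.3,0.2,0,0,0,0.012,0,0,0,0,0,0,0.01,0,0,0,0,0,0,0.002,0,0,0,0,0,0,0,0,0,0]}}

```text
time_s: 68.12
tcp_pos: [0.4916, 0.1127, 0.068]
ee_rot: [0.049, 0.999, 0.0, 0.001]
force: [0.5, -0.5, -3.2]
gripper_width: 0.291
```

```bash
python3 -c "
from h import *
plan(.4907,.1125,.0604,84.4)"
```

```text
shift mm [ 0.8 -0.3  7.6] turn [ 0.02  0.1  -0.05] t 68.12 tcp [0.4916 0.1127 0.068 ] F [ 0.5 -0.5 -3.2] g 0.291 q6 -1.27
```

Request:
{"method": "move_arm", "body": {"series": [0,0.0005,0,0.003,0,0,0,0,0,0,0.0025,0,0,0,0,0,0,0.001,0,0,0,0,0,0,0.001,0,0,0]}}

```text
time_s: 68.62
tcp_pos: [0.4916, 0.1129, 0.0606]
ee_rot: [0.049, 0.999, 0.0, 0.002]
force: [-0.1, 0.4, -2.7]
gripper_width: 0.29
```

Request:
{"method": "move_arm", "body": {"series": [0,0,0,0.001,0,0,0,0,0,0,0.001,0,0,0]}}

```text
time_s: 68.88
tcp_pos: [0.4917, 0.1128, 0.0603]
ee_rot: [0.049, 0.999, 0.0, 0.002]
force: [-3.4, -2.1, 7.8]
gripper_width: 0.289
```

Contact. Next I release, lift and back off to the left so the top camera sees the tray.

Request:
{"method": "move_arm", "body": {"series": [0.5,0,0,0,0,0,0,0.5,0,0,0,0,0,0,0.5,0,0,-0.02,0,0,0,0.5,0,0,-0.04,0,0,0,0.5,0,0,-0.04,0,0,0,0.5,0,0.03,-0.01,0,0,0,0.5,0.01,0.04,0,0,0,0,0.5,0.01,0.04,0,0,0,0,0.5,0.01,0.04,0,0,0,0,0.5,0.01,0.04,0,0,0,0,0.5,0,0.02,0,0,0,0,0.5,0,0,0,0,0,0,0.5,0,0,0,0,0,0]}}

```text
time_s: 70.5
tcp_pos: [0.4751, 0.3312, 0.1756]
ee_rot: [0.05, 0.999, 0.001, 0.006]
force: [-0.5, -1.1, 0.3]
gripper_width: 0.5
```

```bash
python3 - <<'E'
from h import *
s=manip.state(); print(s['time_s'],s['tcp_pos'],s['force'])
im,d,W=cloud('top')
def meas(W):
    X,Y,Z=W[...,0],W[...,1],W[...,2]
    for n,y0,x0,zlo in (('nest',.111,.488,.079),('step',.037,.487,.085),('punch',-.037,.478,.086)):
        m=(abs(Y-y0)<.036)&(abs(X-x0)<.03)&(Z<.11); k=big(m&(Z>zlo)); b=m&(Z>.03)
        print(n,rect(W,k),'mean',(W[k].mean(0)*1000).round(1),'body',rect(W,b))
    m=(abs(X-.446)<.05)&(abs(Y+.34)<.065)&(Z>.129)&(Z<.15); print('flange',rect(W,big(m)))
    m=(abs(X-.56)<.02)&(abs(Y-.108)<.02)&(Z>.018)&(Z<.035); print('bush',W[m].mean(0).round(4))
    m=(abs(X-.72)<.06)&(abs(Y+.19)<.06)&(Z>.028)&(Z<.045); print('sample',W[m].mean(0).round(4))
print('before');meas(np.load('top0.npz')['W']);print('after');meas(W)
cv2.imwrite('pics/top2.png',cv2.resize(im[110:280,150:530],(800,358)))
E
```

```text
70.5 [0.47507768 0.33117801 0.17557496] [-0.53625561 -1.07077159  0.27548552]
before
nest (array([488.6, 111.2]), array([26.2, 34.6]), -2.2, 205, 86.4) mean [488.7 111.4  86.5] body (array([488.7, 112. ]), array([53.9, 39.9]), -5.6, 436, 66.6)
step (array([486.7,  37.4]), array([21.4, 38.5]), -2.2, 193, 94.7) mean [486.8  37.2  94.6] body (array([493. ,  33.5]), array([60.3, 52.7]), -6.3, 474, 58.9)
punch (array([479.3, -36.8]), array([21.3, 19.1]), -1.7, 90, 96.5) mean [479.  -36.7  96.5] body (array([478.4, -37.3]), array([51.5, 38.1]), -1.6, 430, 49.8)Traceback (most recent call last):
  File "<stdin>", line 12, in <module>
  File "<stdin>", line 9, in meas
  File "h.py", line 20, in big
    n,l,st,_=cv2.connectedComponentsWithStats(m); return l==1+np.argmax(st[1:,4])
                                                              ~~~~~~~~~^^^^^^^^^^
    return _wrapfunc(a, 'argmax', axis=axis, out=out, **kwds)
    return bound(*args, **kwds)
ValueError: attempt to get argmax of an empty sequence
```

```bash
python3 - <<'E'
from h import *
im,d,W=cloud('top')
def meas(W):
    X,Y,Z=W[...,0],W[...,1],W[...,2]
    for n,y0,x0,zlo in (('nest',.111,.488,.079),('step',.037,.487,.085),('punch',-.037,.478,.086)):
        m=(abs(Y-y0)<.036)&(abs(X-x0)<.03)&(Z<.11); k=big(m&(Z>zlo))
        print(n,rect(W,k),'mean',(W[k].mean(0)*1000).round(1),'body',rect(W,m&(Z>.03)))
    m=(abs(X-.446)<.05)&(abs(Y+.34)<.065)&(Z>.129)&(Z<.15); print('flange',rect(W,m) if m.sum()>5 else '')
    m=(abs(X-.56)<.02)&(abs(Y-.108)<.02)&(Z>.018)&(Z<.035); print('bush',W[m].mean(0).round(4))
    m=(abs(X-.72)<.06)&(abs(Y+.19)<.06)&(Z>.028)&(Z<.045); print('sample',W[m].mean(0).round(4))
meas(np.load('top0.npz')['W']);print('after');meas(W)
cv2.imwrite('pics/top2.png',cv2.resize(im[110:280,150:530],(800,358)))
E
```

```text
nest (array([488.6, 111.2]), array([26.2, 34.6]), -2.2, 205, 86.4) mean [488.7 111.4  86.5] body (array([488.7, 112. ]), array([53.9, 39.9]), -5.6, 436, 66.6)
step (array([486.7,  37.4]), array([21.4, 38.5]), -2.2, 193, 94.7) mean [486.8  37.2  94.6] body (array([493. ,  33.5]), array([60.3, 52.7]), -6.3, 474, 58.9)
punch (array([479.3, -36.8]), array([21.3, 19.1]), -1.7, 90, 96.5) mean [479.  -36.7  96.5] body (array([478.4, -37.3]), array([51.5, 38.1]), -1.6, 430, 49.8)
flange 
bush [0.5524 0.1122 0.0262]
sample [ 0.7175 -0.1959  0.0337]
after
nest (array([490.7, 112.2]), array([26. , 35.9]), -6.2, 205, 86.6) mean [490.7 111.9  86.5] body (array([490.7, 112.3]), array([54.2, 39.7]), -5.5, 435, 66.6)
step (array([488.4,  37. ]), array([21.8, 39.6]), -7.0, 195, 94.8) mean [488.6  37.1  94.5] body (array([488.4,  37.2]), array([54.2, 39.5]), -6.8, 436, 58.4)
punch (array([478.2, -37.8]), array([19.2, 21.3]), -1.6, 94, 96.5) mean [478.6 -37.6  96.4] body (array([478.4, -37.3]), array([51.5, 38.1]), -1.6, 430, 49.6)
flange (array([ 421.5, -340.6]), array([18.9, 99.2]), 2.0, 275, 136.4)
bush [0.5525 0.1123 0.0257]
sample [ 0.7179 -0.1961  0.0338]
```

View pics/top2.png

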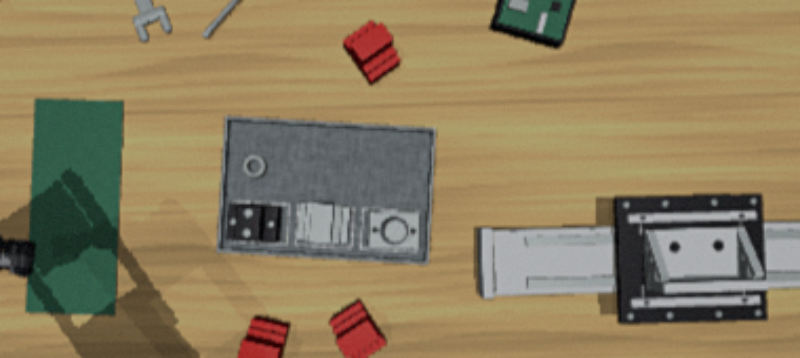

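All three tools are back in their outlines at (255,222), (322,224) and (394,230), within about 2 mm of where they started. The bracket is centred on the plate at (700,253), and the bush and sample have not moved. The arm is clear, so I'm handing in.

```bash
python3 -c "
from station import manip
print(manip.hand_in())"
```

```text
the job is handed in; nothing more can be done
None
```

The job is done and handed in at about 71 s of the 144 s allowed; no verdict is reported.

I moved the nest, step block and punch to the mat and set the bracket in the plate's channel. I then pressed the top of its upright for about 0.25 s, reading 5 to 8 N, and stood the three tools back on their outlines.

- **Tools:** in the top-camera measurement each tool is within about 2 mm of its start, upright, and at about the same angle as before.
- **Bracket:** by the wrist camera just before the press, it was about 1 mm off the plate's centre, flat, square within about 1° and with its upright on the robot's side. The top and scene cameras put the upright about 4 mm farther back. I trusted the wrist view, because their reading takes in part of the gussets; either way it is within tolerance.
- **Bush and sample unit:** neither moved (under 1 mm).
- **Problem:** my first final-check script crashed on the "before" picture, where there was no bracket on the plate to measure. I corrected it and ran it again; no check failed.

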